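Lay out and weigh down the bracing on a painting panel

ROBOT

A 6-joint arm with a two-finger parallel gripper is mounted at the origin on the work surface. World frame = base frame: x ahead of the robot, y to its left, z up, the work surface at z = 0. Lengths are in mm, angles in rad, forces in N, time in s.
With the tool pointing down it reaches from about 325 to 900 mm from the base axis. Payload 6.1 kg.
Tool frame: the origin (TCP) lies between the finger pads; the fingertips stand 14 mm ahead of it and the grasp point (between the pads) lies 5 mm behind it (ctrl.nose_length is the distance from the TCP to the fingertips, in mm); z points along the fingers, y is the direction in which the jaws open and shut (so a half turn about z gives the same grasp; the last joint's range is limited). The gripper opens to 87 mm and grips with 3 to 60 N. Pads are 19 mm wide; open, the fingers measure 117 mm over their backs; the gripper's body (75 mm by 190 mm) begins 51 mm behind the grasp point.
Start: joints at [-1.475, 0.22, 1.526, -0, 1.395, -0.126], TCP at [137.484, -609.683, 236.538] pointing down, gripper open.
Joint ranges: [-2.98, 2.98], [-0.91, 2.08], [0.09, 2.57], [-1.24, 4.39], [0.2, 2.65], [-2.68, 2.68]. Speed limits (rad/s): [2.57, 2.57, 3.01, 3.14, 3.14, 3.14].

INTERFACE

Orientations are given as a rotation vector (axis times angle).
In Python, from cell import ctrl, vision, finder gives the robot as it stands.
- The arm moves only by the tool move_arm, never from a script. Its argument "series" is a list that holds one entry, the list of rows, each a list of 7 numbers: the shift along the tool's x, y, z in cm, then the turn, a rotation vector about the tool's x, y, z in rad, then the closure, from -1 (fully open) to 1 (shut), so that 0 is half open. In form: [[[dx, dy, dz, wx, wy, wz, fingers], ...]]. A call has exactly 5 rows; each row shifts and turns the pose as measured when the row begins, along the tool's axes as they then stand; what a row does not reach is not made up. A row lasts 1/12 s, in which the tool goes at most 41.7 mm and 7.16 degrees, less where a joint would pass 70% of its speed; a pose out of reach is approached as far as the arm can. A call is refused whole if a number of a shift passes 4.17 or a number of a turn 0.125, either way. A call with a gripper value outside its range is refused whole. The fingers move at their own pace and stop on an object; "newtons" is the grip in N (left out, the last holds). Time passes only in rows, so rows that do not move let the fingers close, or fill a call up. It gives the time, the measured TCP pose, the force and the opening at its end, in the units of the state.
- ctrl.sense(): the state, without advancing time (a new reading comes with each control period).
- vision.read_camera(name): name is "scene" or "top" or "wrist"; returns the picture (400x640x3 uint8, red, green, blue); there is no depth.
- vision.camera_info(name): a dict with "fx", "fy", "cx", "cy" (pixels), "k1" (the pictures are not rectified: a ray, as slopes to the right and down, at radius r is drawn at 1 + k1 r^2 times it, then the intrinsics apply), "R" (3x3) and "t" (3): a world point X has camera coordinates R X + t. Camera axes: x right, y down, z forward; pixel columns grow to the right and rows downward; lengths in mm; the calibration is good to about 2 mm. A picture is of the moment at which its call begins: read the wrist's pose just before it. camera_info takes no time and is no camera call; for the wrist camera it gives the pose at the moment of the call.
- ctrl.hand_in(): hands the job in, once; it reports no verdict.
Trained networks look in the newest picture that a camera, given by its name, has taken for a name from the list of things; names that differ only in an ending like _2 or _b are one class to them, and where a whole thing is asked for, a point or a joint stands for the part that bears it (a point fixed in the world has none). Each returns a list of dicts, best first, with "score" (0 to 1); they miss things now and then, are a little off and sometimes report something else, mostly with a low value. They report only what shows in the picture. A call takes as long as a camera call. They do not tell look-alikes from the thing itself.
- finder.boxes_of(query, camera): "uv" ([column, row] in pixels, amid what is visible of it).
- finder.cut_out(query, camera): "pixels" (400x640 bool, what is visible of it) and "uv" ([column, row] in pixels, amid what is visible of it).
The state is a dict: "t": time; "joints": joint angles; "qd": joint speeds; "effort": joint torques, N m; "position": TCP position; "eef_rot": TCP orientation; "ft_force": force on the tool from outside, world axes, zero at the start; "ft_torque": the same for the moment, N m; "opening": finger opening in mm.
Only numpy, scipy, OpenCV 4.12 (cv2) and the standard library are available. Lean on these libraries where they do the work, as an engineer would, in place of code of your own. Each camera call takes 0.05 s, during which the arm holds its last target.

TASK

The white painting panel lies face down with blue tape along its top edge: lay out its back bracing, the hanging rail (brass hanger plates) flush along the taped top edge, the plain rail flush along the opposite edge, both centred side to side, and the short brace flat on the panel midway between them, square to both. Then lay the grey caul flat over the brace, along it and centred, so that it bridges both rails, and set the iron weight upright, gently, on the middle of the caul. Let go of everything and leave the hammer, the glue bottle and the grommet box where they are.

Things in the scene. Friction and masses are not known exactly. Their poses are not given: they have to be found in the camera images.
- panel: White rectangular panel lying flat on the bench, it does not move: 180 mm along its x, 230 mm along its y, 9 mm thick. Origin at the centre of its underside, z up. +x points to its top edge, which carries a strip of blue tape 24 mm wide along the whole 230 mm edge, stuck on the upper face; the panel may lie turned any way. The rails lie along its y axis, the brace and the caul along its x axis.
- hang_rail_mid (a point): Hanging rail: dark brown wooden bar 200 mm long (its x), 28 mm wide (its y), 18 mm high, with two brass keyhole plates let in flush in its upper face, 62 mm either side of the middle. Lies flat on the bench, plates up. Point at its centre, half-way up (9 mm above its underside); z up. About 90 g.
- plain_rail_mid (a point): Plain rail: dark brown wooden bar of the same size as the hanging rail, 200 mm long (its x), 28 mm wide, 18 mm high, without any plates. Point at its centre, 9 mm above its underside; z up. About 90 g.
- brace_mid (a point): Brace: short dark brown wooden bar 108 mm long (its x), 28 mm wide, 18 mm high. With both rails flush at their edges the space between them is 124 mm, so it has 8 mm play at each end. Point at its centre, 9 mm above its underside; z up. About 50 g.
- caul_mid (a point): Caul: flat plywood board with a grey laminate upper face, 170 mm long (its x), 50 mm wide (its y), 12 mm thick. Laid on the bracing its underside is 27 mm above the bench (9 mm panel + 18 mm bars). Point at its centre, 6 mm above its underside; z up. About 75 g.
- weight_mid (a point): Dark cast-iron weight standing upright: a round body 48 mm in diameter and 40 mm high, above it a neck and a small knob 24 mm in diameter, 58 mm high in all. Point on its axis 29 mm above its underside; z up. About 0.6 kg; take it by the round body. Once on the caul its underside is 39 mm above the bench.
- hammer_grip (a point): Hammer with a red handle and steel head lying on the bench beyond the panel (about 0.3 m long), point on its handle. Bystander, not to be moved.
- glue_mid (a point): Yellow glue bottle with orange cap standing on the bench, 54 mm in diameter, 140 mm high, point on its axis at 70 mm height. Bystander, not to be moved.
- grommets_mid (a point): Open grey plastic box, 75 x 110 mm, 24 mm high, with brass grommets, a steel die and a black punch in it, point at its centre 12 mm above its underside. Bystander, not to be moved.
Things that resemble listed ones, but are neither listed nor needed, are in the scene too. What is shaped like the part that bears plain_rail_mid but green is not meant. Of the things that look like the part that bears weight_mid, take the one that is farthest from the robot's base at the start.

How it is judged:
By the outcome, as a careful person would: the job done as asked, in the order asked, and still so for the second after the job is handed in, with the robot touching nothing.
It also fails if it takes over 120 s, if anything falls off the work surface, if the arm or the gripper's body presses on something with over 40 N, if the wrist force passes 120 N, or if a joint passes its speed limit or range.

## Working session

There is one attempt and no reset: what is moved stays moved. The work goes in short steps, Python scripts to look and compute and a tool call to move; the robot and the scene stay as the last step left them, time stands still between calls to the robot, and variables do not carry over. Pictures are saved under pics/ and viewed, and the job is handed in when it is done.

Besides the shell and the picture viewer there is one more tool, called after "Request:" as a command line: name --argument value ..., lists and objects as JSON in quotes. move_arm: Moves the arm, as the interface text tells. Its arguments: {"type":"object","properties":{"series":{"type":"array"},"newtons":{"type":"number"}},"required":["series"]}

```bash
ls; mkdir -p pics; python3 - <<'E'
from cell import ctrl, vision, finder
import cv2
print(ctrl.sense())
for n in ["scene","top","wrist"]:
    im=vision.read_camera(n); cv2.imwrite(f"pics/a_{n}.png",im[:,:,::-1]); i=vision.camera_info(n); print(n,i)
E
```

```text
pics
{'t': 0.0, 'joints': array([-1.47514734e+00,  2.21204326e-01,  1.52761917e+00, -7.76318055e-06,
        1.39467930e+00, -1.26075406e-01]), 'qd': array([ 7.98773536e-05, -2.84670170e-04, -1.54854015e-03, -4.45090353e-04,
       -3.12700066e-03, -3.12984300e-03]), 'effort': array([-9.77487725e-04, -4.94610286e+01, -3.87379503e+01,  6.98306900e-02,
        5.72771311e-02, -1.60792119e-04]), 'position': array([ 137.3970595 , -609.10565739,  235.44645803]), 'eef_rot': array([-3.12040811e+00, -3.47361693e-01, -3.36219117e-05]), 'ft_force': array([ 0.1391328 , -0.31369244, -0.8074874 ]), 'ft_torque': array([ 0.0280055 , -0.01302179,  0.02297778]), 'opening': 86.94211476750972}
scene {'fx': 499.909906509999, 'fy': 499.909906509999, 'cx': 313.6186839086923, 'cy': 208.83110770988083, 'k1': -0.16002282928234596, 'R': array([[ 0.84695731,  0.53125578,  0.02075102],
       [ 0.32764368, -0.49081383, -0.80731121],
       [-0.41870386,  0.69055708, -0.58976097]]), 't': array([-500.97921814,  -89.41970691, 1714.20757368])}
top {'fx': 498.2819037591095, 'fy': 498.2819037591095, 'cx': 321.0970357438357, 'cy': 202.7743600268227, 'k1': -0.06960931216764246, 'R': array([[-2.93078272e-02, -9.99570410e-01, -2.15327081e-04],
       [-9.90086125e-01,  2.90593476e-02, -1.37422774e-01],
       [ 1.37369996e-01, -3.81437057e-03, -9.90512461e-01]]), 't': array([  76.76080035,  540.04472055, 1360.81610498])}
wrist {'fx': 287.67156430771945, 'fy': 287.67156430771945, 'cx': 318.00813921974907, 'cy': 199.28203267743615, 'k1': -0.027485373665850264, 'R': array([[ 2.20686984e-01, -9.75344668e-01, -1.82098085e-04],
       [-9.35160725e-01, -2.11647769e-01,  2.84041617e-01],
       [-2.77077017e-01, -6.25139968e-02, -9.58811935e-01]]), 't': array([-624.55319416,  -34.51209195,  389.76962256])}
```

View pics/a_scene.png

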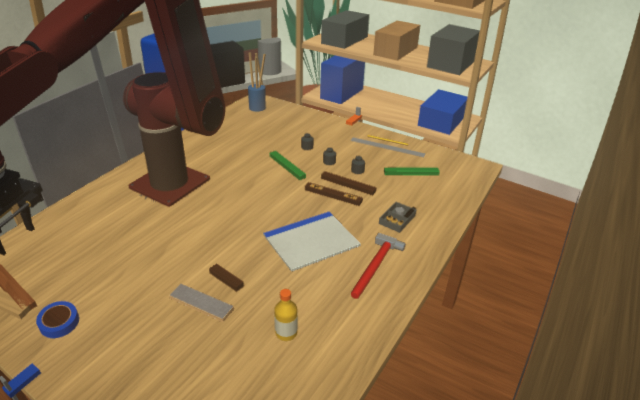

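View pics/a_top.png

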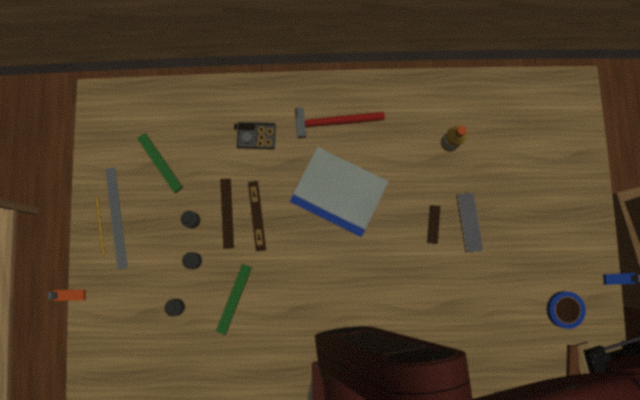

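View pics/a_wrist.png

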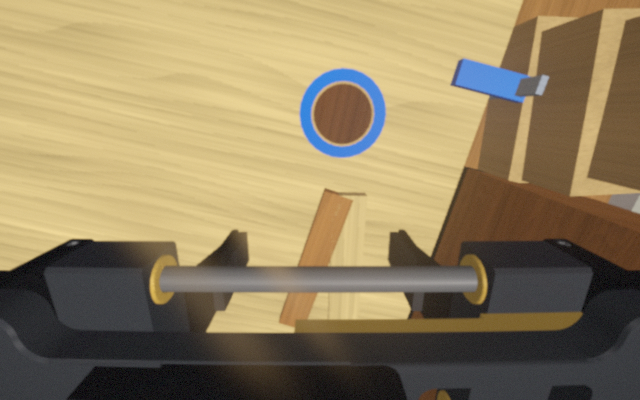

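The top picture shows the panel at (340,190) with its tape towards the robot. The plain rail is at (227,213), the hanging rail at (257,215), the brace at (433,224) and the caul at (469,222). There are three weights, at (190,219), (192,260) and (174,307).

```bash
cat > h.py <<'E'
import numpy as np, cv2
from scipy.spatial.transform import Rotation as Ro
from cell import ctrl, vision, finder
def rays(uv,ci):
    uv=np.atleast_2d(np.asarray(uv,float))
    d=np.c_[(uv[:,0]-ci['cx'])/ci['fx'],(uv[:,1]-ci['cy'])/ci['fy']]
    s=d.copy()
    for _ in range(20):
        s=d/(1+ci['k1']*(s**2).sum(1,keepdims=True))
    R=np.array(ci['R']);t=np.array(ci['t'])
    return -R.T@t, np.c_[s,np.ones(len(s))]@R
def toplane(uv,ci,z):
    o,d=rays(uv,ci); return (o+d*((z-o[2])/d[:,2])[:,None])[:,:2]
def proj(X,ci):
    X=np.atleast_2d(np.asarray(X,float)); c=X@np.array(ci['R']).T+np.array(ci['t'])
    s=c[:,:2]/c[:,2:]; s=s*(1+ci['k1']*(s**2).sum(1,keepdims=True))
    return np.c_[s[:,0]*ci['fx']+ci['cx'],s[:,1]*ci['fy']+ci['cy']]
def rect(mask,ci,z):
    cs,_=cv2.findContours(mask.astype(np.uint8),cv2.RETR_EXTERNAL,cv2.CHAIN_APPROX_NONE)
    c=max(cs,key=cv2.contourArea)[:,0]
    p=toplane(c,ci,z)
    (cx,cy),(w,h),a=cv2.minAreaRect(p.astype(np.float32))
    if w<h: w,h=h,w; a+=90
    return (round(cx,1),round(cy,1)),(round(w,1),round(h,1)),round((a+90)%180-90,2)
def find(q,cam,z):
    ci=vision.camera_info(cam)
    out=[]
    for d in finder.cut_out(q,cam):
        try: r=rect(d['pixels'],ci,z)
        except Exception as e: r=e
        print(q,cam,round(d['score'],2),np.round(d['uv'],1),r)
        out.append((d,r))
    return out
def st():
    s=ctrl.sense(); R=Ro.from_rotvec(s['eef_rot']).as_matrix()
    print('t',round(s['t'],2),'pos',np.round(s['position'],1),'yaw(y-axis dir)',round(np.degrees(np.arctan2(R[1,1],R[0,1])),2),'tiltz',np.round(R[:,2],3),'F',np.round(s['ft_force'],1),'open',round(s['opening'],1),'q',np.round(s['joints'],2))
    return s
E
python3 - <<'E'
from h import *
vision.read_camera("top")
for q,z in [("panel",9),("hang_rail_mid",18),("plain_rail_mid",18),("brace_mid",18),("caul_mid",12),("weight_mid",30),("glue_mid",70),("hammer_grip",10),("grommets_mid",24)]:
    find(q,"top",z)
E
```

```text
panel top 0.93 [339.4 190.3] ((578.3, 8.1), (235.2, 182.8), 61.56)
plain_rail_mid top 0.84 [231.6 299.3] ((282.2, 314.0), (203.9, 35.0), -22.87)
plain_rail_mid top 0.74 [230.2 218.4] ((521.6, 330.9), (201.4, 36.8), 3.35)
plain_rail_mid top 0.68 [158.7 162. ] ((676.1, 525.7), (201.4, 32.8), 36.48)
brace_mid top 0.81 [433.8 223.1] ((474.9, -255.6), (104.4, 31.0), -7.68)
brace_mid top 0.46 [330.5 120.1] ((779.4, -1.3), (257.6, 87.6), 88.25)
caul_mid top 0.72 [468.6 222.9] ((478.9, -360.4), (171.3, 56.2), 5.46)
caul_mid top 0.39 [256.5 134.2] ((751.8, 246.6), (114.5, 75.4), 89.16)
weight_mid top 0.78 [188.4 217.3] ((510.7, 433.4), (54.9, 51.1), 88.42)
weight_mid top 0.54 [171.5 304.9] ((264.3, 477.6), (58.8, 49.2), -89.98)
weight_mid top 0.52 [191.2 259.9] ((391.1, 427.4), (54.0, 47.3), 88.6)
glue_mid top 0.76 [454.2 133.5] ((709.6, -316.7), (89.3, 51.5), -47.3)
hammer_grip top 0.57 [328.4 121. ] ((781.9, -0.2), (261.8, 88.2), 88.25)
grommets_mid top 0.7 [254.5 133.7] ((747.7, 248.1), (120.2, 77.7), 88.14)
```

```bash
cat >> h.py <<'E'
def plan(x,y,z,yawy=None,g=-1,step=40,tstep=0.12,n=None):
    """rows to get TCP to x,y,z with tool down and tool y axis along yawy deg (mod 180, nearest) """
    s=ctrl.sense(); p=np.array(s['position']); R=Ro.from_rotvec(s['eef_rot']).as_matrix()
    cur=np.degrees(np.arctan2(R[1,1],R[0,1]))
    if yawy is None: yawy=cur
    else:
        yawy=cur+((yawy-cur+90)%180-90)
    a=np.radians(yawy); yv=np.array([np.cos(a),np.sin(a),0]); zv=np.array([0,0,-1.]); xv=np.cross(yv,zv)
    Rt=np.c_[xv,yv,zv]; rv=Ro.from_matrix(R.T@Rt).as_rotvec()
    d=np.array([x,y,z])-p
    k=max(int(np.ceil(np.linalg.norm(d)/step)),int(np.ceil(np.linalg.norm(rv)/tstep)),1)
    if n: k=max(k,n)
    rows=[]
    for i in range(k):
        Ri=R@Ro.from_rotvec(rv*i/k).as_matrix()
        rows.append([float(round(v,2)) for v in Ri.T@d/k/10]+[float(round(v,3)) for v in rv/k]+[g])
    print('cur',np.round(p,1),'yaw',round(cur,1),'->',round(yawy,1),'dyaw',round(yawy-cur,1),'rows',k)
    for i in range(0,k,5):
        b=rows[i:i+5]; b+= [[0,0,0,0,0,0,g]]*(5-len(b)); print(b)
E
python3 - <<'E'
from h import *
s=st()
ci=vision.camera_info('wrist'); R=np.array(ci['R']); print(-R.T@ci['t'], R[2])
plan(430,-330,300,0)
plan(430,-330,300,90)
plan(430,-330,300)
E
```

```text
t 0.65 pos [ 137.5 -609.7  236.6] yaw(y-axis dir) -77.29 tiltz [-0. -0. -1.] F [0.6 0.  0.4] open 87.1 q [-1.48  0.22  1.53 -0.    1.39 -0.13]
[ 213.57584502 -592.32513045  384.28144022] [-0.27692905 -0.06400633 -0.95875622]
cur [ 137.5 -609.7  236.6] yaw -77.3 -> 0.0 dyaw 77.3 rows 12
[[2.89, -1.74, -0.53, -0.0, 0.0, -0.112, -1], [3.07, -1.4, -0.53, -0.0, 0.0, -0.112, -1], [3.21, -1.05, -0.53, -0.0, 0.0, -0.112, -1], [3.3, -0.68, -0.53, -0.0, 0.0, -0.112, -1], [3.36, -0.31, -0.53, -0.0, 0.0, -0.112, -1]]
[[3.37, 0.07, -0.53, -0.0, 0.0, -0.112, -1], [3.34, 0.45, -0.53, -0.0, 0.0, -0.112, -1], [3.27, 0.82, -0.53, -0.0, 0.0, -0.112, -1], [3.16, 1.18, -0.53, -0.0, 0.0, -0.112, -1], [3.01, 1.53, -0.53, -0.0, 0.0, -0.112, -1]]
[[2.82, 1.86, -0.53, -0.0, 0.0, -0.112, -1], [2.59, 2.16, -0.53, -0.0, 0.0, -0.112, -1], [0, 0, 0, 0, 0, 0, -1], [0, 0, 0, 0, 0, 0, -1], [0, 0, 0, 0, 0, 0, -1]]
cur [ 137.5 -609.7  236.6] yaw -77.3 -> -90.0 dyaw -12.7 rows 11
[[3.15, -1.9, -0.58, 0.0, 0.0, 0.02, -1], [3.11, -1.96, -0.58, 0.0, 0.0, 0.02, -1], [3.07, -2.02, -0.58, 0.0, 0.0, 0.02, -1], [3.03, -2.08, -0
[... 328 characters left out ...]
, 0, 0, 0, -1], [0, 0, 0, 0, 0, 0, -1], [0, 0, 0, 0, 0, 0, -1], [0, 0, 0, 0, 0, 0, -1]]
cur [ 137.5 -609.7  236.6] yaw -77.3 -> -77.3 dyaw 0.0 rows 11
[[3.15, -1.9, -0.58, 0.0, 0.0, -0.0, -1], [3.15, -1.9, -0.58, 0.0, 0.0, -0.0, -1], [3.15, -1.9, -0.58, 0.0, 0.0, -0.0, -1], [3.15, -1.9, -0.58, 0.0, 0.0, -0.0, -1], [3.15, -1.9, -0.58, 0.0, 0.0, -0.0, -1]]
[[3.15, -1.9, -0.58, 0.0, 0.0, -0.0, -1], [3.15, -1.9, -0.58, 0.0, 0.0, -0.0, -1], [3.15, -1.9, -0.58, 0.0, 0.0, -0.0, -1], [3.15, -1.9, -0.58, 0.0, 0.0, -0.0, -1], [3.15, -1.9, -0.58, 0.0, 0.0, -0.0, -1]]
[[3.15, -1.9, -0.58, 0.0, 0.0, -0.0, -1], [0, 0, 0, 0, 0, 0, -1], [0, 0, 0, 0, 0, 0, -1], [0, 0, 0, 0, 0, 0, -1], [0, 0, 0, 0, 0, 0, -1]]
```

Request:
move_arm --series '[[[3.15,-1.9,-0.58,0,0,0.02,-1],[3.11,-1.96,-0.58,0,0,0.02,-1],[3.07,-2.02,-0.58,0,0,0.02,-1],[3.03,-2.08,-0.58,0,0,0.02,-1],[2.99,-2.14,-0.58,0,0,0.02,-1]]]'

```text
t: 1.07
position: [268.4, -482.6, 263.5]
eef_rot: [-3.136, -0.166, 0.004]
ft_force: [0.4, -0.2, 0.2]
opening: 87.3
```

Request:
move_arm --series '[[[2.95,-2.2,-0.58,0,0,0.02,-1],[2.9,-2.26,-0.58,0,0,0.02,-1],[2.86,-2.32,-0.58,0,0,0.02,-1],[2.81,-2.38,-0.58,0,0,0.02,-1],[2.76,-2.43,-0.58,0,0,0.02,-1]]]'

```text
t: 1.48
position: [408.8, -350.9, 294.9]
eef_rot: [3.141, -0.002, -0.001]
ft_force: [0.3, -0.5, -0.4]
opening: 86.9
```

```bash
python3 - <<'E'
from h import *
s=st()
plan(470,8,270,-90)
E
```

```text
t 1.48 pos [ 408.8 -350.9  294.9] yaw(y-axis dir) -90.07 tiltz [-0.001 -0.001 -1.   ] F [ 0.3 -0.5 -0.4] open 86.9 q [-0.85 -0.02  1.68 -0.    1.49  0.72]
cur [ 408.8 -350.9  294.9] yaw -90.1 -> -90.0 dyaw 0.1 rows 10
[[0.61, -3.59, 0.25, 0.0, 0.0, -0.0, -1], [0.61, -3.59, 0.25, 0.0, 0.0, -0.0, -1], [0.61, -3.59, 0.25, 0.0, 0.0, -0.0, -1], [0.61, -3.59, 0.25, 0.0, 0.0, -0.0, -1], [0.61, -3.59, 0.25, 0.0, 0.0, -0.0, -1]]
[[0.61, -3.59, 0.25, 0.0, 0.0, -0.0, -1], [0.61, -3.59, 0.25, 0.0, 0.0, -0.0, -1], [0.61, -3.59, 0.25, 0.0, 0.0, -0.0, -1], [0.61, -3.59, 0.25, 0.0, 0.0, -0.0, -1], [0.61, -3.59, 0.25, 0.0, 0.0, -0.0, -1]]
```

Request:
move_arm --series '[[[0.6,-3.6,0.25,0,0,0,-1],[0.6,-3.6,0.25,0,0,0,-1],[0.6,-3.6,0.25,0,0,0,-1],[0.6,-3.6,0.25,0,0,0,-1],[0.6,-3.6,0.25,0,0,0,-1]]]'

```text
t: 1.9
position: [444.5, -164.3, 284.8]
eef_rot: [3.136, -0.002, 0.01]
ft_force: [1.0, -0.5, 0.7]
opening: 87.0
```

Request:
move_arm --series '[[[0.6,-3.6,0.25,0,0,0,-1],[0.6,-3.6,0.25,0,0,0,-1],[0.6,-3.6,0.25,0,0,0,-1],[0.6,-3.6,0.25,0,0,0,-1],[0.6,-3.6,0.25,0,0,0,-1]]]'

```text
t: 2.32
position: [474.8, 24.7, 272.8]
eef_rot: [3.135, -0.004, 0.018]
ft_force: [1.8, -0.2, 0.6]
opening: 86.6
```

```bash
python3 - <<'E'
from h import *
s=st()
im=vision.read_camera('wrist');cv2.imwrite('pics/b_wrist.png',im[:,:,::-1])
for q,z in [("panel",9),("hang_rail_mid",18),("plain_rail_mid",18),("brace_mid",18),("caul_mid",12)]: find(q,'wrist',z)
plan(430,290,250,-90)
E
```

```text
t 2.32 pos [474.8  24.7 272.8] yaw(y-axis dir) -90.14 tiltz [ 0.011 -0.007 -1.   ] F [ 1.8 -0.2  0.6] open 86.6 q [-0.11 -0.18  1.86 -0.01  1.44  1.46]
panel wrist 0.61 [325.8  92. ] ((577.0, 19.7), (229.6, 181.9), 61.85)
hang_rail_mid wrist 0.72 [154.8 140.2] ((511.2, 246.7), (199.8, 39.2), 6.42)
plain_rail_mid wrist 0.94 [ 98.9 137. ] ((521.1, 327.7), (198.0, 40.3), 2.73)
plain_rail_mid wrist 0.49 [152.9 241.4] ((376.2, 272.7), (34.0, 12.5), 85.55)
brace_mid wrist 0.92 [505.6 171.3] ((475.2, -251.2), (107.8, 39.6), -6.9)
caul_mid wrist 0.6 [573.3 165.2] ((477.8, -357.8), (170.5, 60.0), 5.67)
cur [474.8  22.  272.6] yaw -90.2 -> -90.0 dyaw 0.2 rows 7
[[-0.66, -3.83, 0.29, 0.001, -0.001, -0.0, -1], [-0.65, -3.83, 0.29, 0.001, -0.001, -0.0, -1], [-0.65, -3.83, 0.3, 0.001, -0.001, -0.0, -1], [-0.65, -3.83, 0.3, 0.001, -0.001, -0.0, -1], [-0.65, -3.83, 0.31, 0.001, -0.001, -0.0, -1]]
[[-0.64, -3.83, 0.31, 0.001, -0.001, -0.0, -1], [-0.64, -3.83, 0.32, 0.001, -0.001, -0.0, -1], [0, 0, 0, 0, 0, 0, -1], [0, 0, 0, 0, 0, 0, -1], [0, 0, 0, 0, 0, 0, -1]]
```

View pics/b_wrist.png

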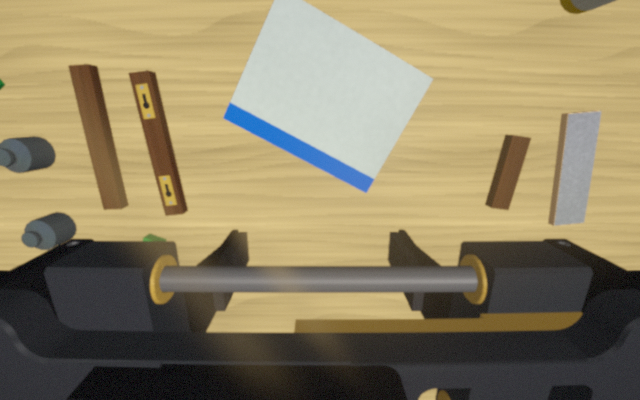

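```bash
cat >> h.py <<'E'
from scipy.optimize import minimize
def hull(p,dims,z0,ci):
    L,W,H=dims; c,s=np.cos(np.radians(p[2])),np.sin(np.radians(p[2]))
    X=[[p[0]+c*a-s*b,p[1]+s*a+c*b,z] for a in(-L/2,L/2) for b in(-W/2,W/2) for z in (z0,z0+H)]
    return cv2.convexHull(proj(X,ci).astype(np.float32))[:,0]
def fit(mask,dims,z0,ci,p0):
    S=8
    cs,_=cv2.findContours(mask.astype(np.uint8),cv2.RETR_EXTERNAL,cv2.CHAIN_APPROX_NONE)
    m=np.zeros(mask.shape,np.uint8); cv2.drawContours(m,[max(cs,key=cv2.contourArea)],-1,1,-1)
    mb=m.astype(np.float32)
    def cost(p):
        h=hull(p,dims,z0,ci); r=np.zeros(mask.shape,np.uint8)
        # antialiased fill
        r=np.zeros(mask.shape,np.uint8); cv2.fillPoly(r,[np.round(h*256).astype(np.int32)],255,cv2.LINE_AA,8)
        return float(np.abs(r/255.-mb).sum()/mb.sum())
    best=None
    for k in range(3):
        r=minimize(cost,p0,method='Nelder-Mead',options=dict(initial_simplex=np.array(p0)+np.array([[0,0,0],[6,0,0],[0,6,0],[0,0,4]])*(1-.3*k),xatol=.02,fatol=1e-5))
        p0=r.x
    return np.round(r.x,2),round(r.fun,3)
DIM=dict(panel=(230,180,9),hang_rail_mid=(200,28,18),plain_rail_mid=(200,28,18),brace_mid=(108,28,18),caul_mid=(170,50,12))
def look(cam,qs,name=None,z0={},minscore=.3):
    st(); im=vision.read_camera(cam); ci=vision.camera_info(cam)
    if name: cv2.imwrite(f'pics/{name}.png',im[:,:,::-1])
    for q in qs:
        for d in finder.cut_out(q,cam):
            if d['score']<minscore: continue
            z=z0.get(q,0)
            (c,wh,a)=rect(d['pixels'],ci,z+DIM[q][2]); r=fit(d['pixels'],DIM[q],z,ci,[c[0],c[1],a])
            print(cam,q,round(d['score'],2),np.round(d['uv']),'rect',c,wh,a,'fit',r)
E
python3 - <<'E'
from h import *
look('wrist',list(DIM),'b2')
look('top',list(DIM))
E
```

```text
t 2.62 pos [474.8  22.  272.6] yaw(y-axis dir) -90.17 tiltz [ 0.01  -0.007 -1.   ] F [ 0.3 -0.6 -0.5] open 87.3 q [-0.12 -0.18  1.86 -0.01  1.44  1.46]
wrist panel 0.74 [324.  94.] rect (578.3, 10.1) (230.7, 182.5) 61.73 fit (array([577.75,  10.53,  61.72]), np.float64(0.017))
wrist hang_rail_mid 0.56 [154. 141.] rect (512.5, 242.3) (201.4, 38.2) 5.81 fit (array([512.45, 247.33,   5.8 ]), np.float64(0.072))
wrist plain_rail_mid 0.55 [ 98. 136.] rect (522.3, 326.1) (201.6, 40.8) 2.35 fit (array([521.73, 333.08,   3.07]), np.float64(0.099))
wrist brace_mid 0.82 [504. 171.] rect (474.2, -250.5) (107.8, 40.1) -6.45 fit (array([ 473.15, -256.44,   -6.61]), np.float64(0.095))
wrist caul_mid 0.86 [572. 167.] rect (477.5, -356.4) (170.5, 60.7) 5.38 fit (array([ 477.18, -361.6 ,    5.38]), np.float64(0.069))
t 2.92 pos [474.9  21.8 272.5] yaw(y-axis dir) -90.24 tiltz [ 0.01  -0.007 -1.   ] F [-0.4 -0.4  0.2] open 87.0 q [-0.12 -0.18  1.86 -0.01  1.44  1.46]
top panel 0.83 [323. 166.] rect (594.2, 35.6) (180.1, 167.6) -28.56 fit (array([601.16,  38.17, -32.31]), np.float64(3.846))
top plain_rail_mid 0.94 [230. 297.] rect (282.0, 313.5) (203.9, 37.0) -22.87 fit (array([281.12, 314.5 , -22.61]), np.float64(0.075))
top plain_rail_mid 0.73 [230. 216.] rect (524.3, 330.4) (206.7, 35.8) 2.56 fit (array([522.63, 332.06,   2.66]), np.float64(0.129))
top plain_rail_mid 0.67 [159. 160.] rect (677.5, 526.7) (201.4, 32.3) 35.39 fit (array([678.93, 528.62,  36.07]), np.float64(0.19))
top brace_mid 0.59 [433. 223.] rect (475.2, -255.5) (109.5, 31.5) -7.37 fit (array([ 477.49, -257.51,   -8.04]), np.float64(0.201))
top caul_mid 0.77 [467. 222.] rect (478.6, -361.0) (171.9, 54.8) 5.78 fit (array([ 478.86, -362.94,    5.67]), np.float64(0.115))
```

```bash
python3 - <<'E'
from h import *
plan(512.5,247.3,120,-84.2,-0.4)
E
```

```text
cur [474.8  22.7 272.5] yaw -90.2 -> -84.2 dyaw 6.0 rows 7
[[0.51, -3.22, 2.16, 0.001, -0.001, -0.015, -0.4], [0.56, -3.21, 2.17, 0.001, -0.001, -0.015, -0.4], [0.61, -3.2, 2.17, 0.001, -0.001, -0.015, -0.4], [0.66, -3.19, 2.17, 0.001, -0.001, -0.015, -0.4], [0.71, -3.18, 2.17, 0.001, -0.001, -0.015, -0.4]]
[[0.76, -3.17, 2.17, 0.001, -0.001, -0.015, -0.4], [0.81, -3.15, 2.18, 0.001, -0.001, -0.015, -0.4], [0, 0, 0, 0, 0, 0, -0.4], [0, 0, 0, 0, 0, 0, -0.4], [0, 0, 0, 0, 0, 0, -0.4]]
```

Request:
move_arm --series '[[[0.5,-3.2,2.16,0.001,-0.001,-0.015,-0.4],[0.56,-3.2,2.17,0.001,-0.001,-0.015,-0.4],[0.6,-3.2,2.17,0.001,-0.001,-0.015,-0.4],[0.66,-3.2,2.17,0.001,-0.001,-0.015,-0.4],[0.7,-3.2,2.17,0.001,-0.001,-0.015,-0.4]]]'

```text
t: 3.63
position: [509.0, 182.3, 167.7]
eef_rot: [3.135, 0.101, 0.034]
ft_force: [0.8, 0.9, -0.6]
opening: 64.3
```

Request:
move_arm --series '[[[0.76,-3.2,2.17,0.001,-0.001,-0.015,-0.4],[0.8,-3.1,2.17,0.001,-0.001,-0.015,-0.4],[0,0,0,0,0,0,-0.4],[0,0,0,0,0,0,-0.4],[0,0,0,0,0,0,-0.4]]]'

```text
t: 4.05
position: [516.7, 254.9, 114.1]
eef_rot: [3.133, 0.163, 0.014]
ft_force: [-0.3, -0.9, 0.4]
opening: 61.0
```

```bash
python3 - <<'E'
from h import *
look('wrist',['hang_rail_mid','plain_rail_mid'],'c1')
plan(512.5,247.3,18,-84.2,-0.4,step=25)
E
```

```text
t 4.05 pos [516.7 254.9 114.1] yaw(y-axis dir) -84.06 tiltz [ 0.009 -0.004 -1.   ] F [-0.3 -0.9  0.4] open 61.0 q [ 0.33  0.22  1.77 -0.01  1.15  1.8 ]
wrist hang_rail_mid 0.88 [324. 182.] rect (535.6, 250.0) (155.0, 29.1) 5.56 fit (array([513.22, 247.52,   6.09]), np.float64(0.275))
wrist plain_rail_mid 0.76 [41. 48.] rect (624.8, 488.3) (82.3, 38.6) 34.37 fit (array([674.97, 534.35,  37.55]), np.float64(0.045))
wrist plain_rail_mid 0.58 [232. 159.] rect (536.2, 332.1) (172.8, 32.1) 2.41 fit (array([522.3 , 333.59,   2.31]), np.float64(0.242))
cur [518.1 254.  116. ] yaw -84.2 -> -84.2 dyaw -0.0 rows 4
[[-0.18, 0.14, 2.45, 0.001, -0.003, 0.0, -0.4], [-0.18, 0.14, 2.45, 0.001, -0.003, 0.0, -0.4], [-0.17, 0.15, 2.45, 0.001, -0.003, 0.0, -0.4], [-0.16, 0.15, 2.45, 0.001, -0.003, 0.0, -0.4], [0, 0, 0, 0, 0, 0, -0.4]]
```

View pics/c1.png

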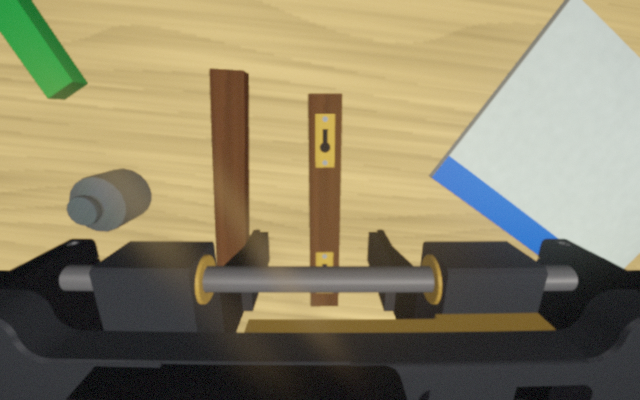

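Request:
move_arm --series '[[[-0.18,0.14,2.45,0.001,-0.003,0,-0.4],[-0.18,0.14,2.45,0.001,-0.003,0,-0.4],[-0.17,0.15,2.45,0.001,-0.003,0,-0.4],[-0.1,0.15,2.35,0.001,-0.003,0,-0.4],[0,0,0,0,0,0,-0.4]]]'

```text
t: 4.62
position: [522.4, 244.4, 27.4]
eef_rot: [-3.134, -0.148, -0.032]
ft_force: [-0.8, -1.4, -0.7]
opening: 61.0
```

```bash
python3 - <<'E'
from h import *
st()
plan(513,247.5,18,-84.2,-0.4,step=25)
E
```

```text
t 4.62 pos [522.4 244.4  27.4] yaw(y-axis dir) -84.61 tiltz [ 0.02   0.005 -1.   ] F [-0.8 -1.4 -0.7] open 61.0 q [ 0.3   0.33  1.82 -0.    0.97  1.78]
cur [522.4 244.4  27.4] yaw -84.6 -> -84.2 dyaw 0.4 rows 1
[[-0.93, -0.39, 0.92, -0.003, -0.021, -0.007, -0.4], [0, 0, 0, 0, 0, 0, -0.4], [0, 0, 0, 0, 0, 0, -0.4], [0, 0, 0, 0, 0, 0, -0.4], [0, 0, 0, 0, 0, 0, -0.4]]
```

Request:
move_arm --series '[[[-0.5,-0.2,0.4,-0.002,-0.011,-0.004,-0.4],[-0.4,-0.2,0.5,-0.002,-0.01,-0.003,-0.4],[0,0,0,0,0,0,-0.4],[0,0,0,0,0,0,-0.4],[0,0,0,0,0,0,-0.4]]]'

```text
t: 5.03
position: [517.0, 247.0, 24.8]
eef_rot: [-3.137, -0.154, -0.01]
ft_force: [-0.4, 1.0, -0.0]
opening: 61.0
```

```bash
python3 - <<'E'
from h import *
st()
plan(513,247.5,18,-84.2,-0.4,step=25)
E
```

```text
t 5.03 pos [517.  247.   24.8] yaw(y-axis dir) -84.38 tiltz [ 0.006  0.001 -1.   ] F [-0.4  1.  -0. ] open 61.0 q [ 0.31  0.34  1.81 -0.    0.98  1.78]
cur [517.  247.   24.8] yaw -84.4 -> -84.2 dyaw 0.2 rows 1
[[-0.4, -0.09, 0.67, -0.0, -0.007, -0.003, -0.4], [0, 0, 0, 0, 0, 0, -0.4], [0, 0, 0, 0, 0, 0, -0.4], [0, 0, 0, 0, 0, 0, -0.4], [0, 0, 0, 0, 0, 0, -0.4]]
```

Request:
move_arm --series '[[[-0.4,-0.05,0.67,0,-0.007,-0.003,-0.4],[-0.2,-0.05,0.3,0,0,0,-0.4],[0,0,0,0,0,0,-0.4],[0,0,0,0,0,0,-0.4],[0,0,0,0,0,0,-0.4]]]'

```text
t: 5.45
position: [512.1, 248.6, 16.7]
eef_rot: [-3.136, -0.16, -0.005]
ft_force: [0.4, 0.5, 0.3]
opening: 60.9
```

```bash
python3 - <<'E'
from h import *
st()
E
```

```text
t 5.45 pos [512.1 248.6  16.7] yaw(y-axis dir) -84.14 tiltz [ 0.003  0.002 -1.   ] F [0.4 0.5 0.3] open 60.9 q [0.31 0.35 1.82 0.   0.97 1.78]
```

Good. Now I close.

Request:
move_arm --series '[[[0,0,0,0,0,0,0.5],[0,0,0,0,0,0,0.5],[0,0,0,0,0,0,0.5],[0,0,0,0,0,0,0.5],[0,0,0,0,0,0,0.5]]]' --newtons 25

```text
t: 5.87
position: [512.2, 248.6, 16.7]
eef_rot: [-3.136, -0.161, -0.005]
ft_force: [0.5, 0.2, -0.3]
opening: 35.5
```

```bash
python3 - <<'E'
from h import *
st()
import numpy as np
# hang target center
c=np.array([578,9.8]); a=np.radians(151.7); u=np.array([np.cos(a),np.sin(a)])
print('hang',c+76*u,'plain',c-76*u)
plan(512,248,100,None,0.5,step=25)
E
```

```text
t 5.87 pos [512.2 248.6  16.7] yaw(y-axis dir) -84.14 tiltz [ 0.003  0.002 -1.   ] F [ 0.5  0.2 -0.3] open 35.5 q [0.31 0.35 1.82 0.   0.97 1.78]
hang [511.08372113  45.83070389] plain [644.91627887 -26.23070389]
cur [512.2 248.6  16.7] yaw -84.1 -> -84.1 dyaw 0.0 rows 4
[[0.0, 0.01, -2.08, -0.0, -0.001, -0.0, 0.5], [-0.0, 0.01, -2.08, -0.0, -0.001, -0.0, 0.5], [-0.0, 0.01, -2.08, -0.0, -0.001, -0.0, 0.5], [-0.01, 0.01, -2.08, -0.0, -0.001, -0.0, 0.5], [0, 0, 0, 0, 0, 0, 0.5]]
```

Request:
move_arm --series '[[[0,0,0,0,0,0,0.6],[0,0,0,0,0,0,0.6],[0,0,0,0,0,0,0.6],[0,0,0,0,0,0,0.6],[0,0,-0.5,0,0,0,0.6]]]'

```text
t: 6.28
position: [511.2, 248.2, 20.8]
eef_rot: [-3.137, -0.16, -0.002]
ft_force: [0.6, -0.3, -1.5]
opening: 27.4
```

Request:
move_arm --series '[[[0,0,-1.5,0,0,0,0.6],[0,0,-2,0,0,0,0.6],[0,0,-2,0,0,0,0.6],[0,0,-2,0,0,0,0.6],[0,0,0,0,0,0,0.6]]]'

```text
t: 6.7
position: [509.2, 247.5, 97.8]
eef_rot: [3.137, 0.16, -0.006]
ft_force: [1.9, 1.6, -0.5]
opening: 28.0
```

```bash
python3 - <<'E'
from h import *
st()
plan(511,45.8,100,-28.3,0.6)
E
```

```text
t 6.7 pos [509.2 247.5  97.8] yaw(y-axis dir) -84.15 tiltz [-0.004 -0.001 -1.   ] F [ 1.9  1.6 -0.5] open 28.0 q [0.31 0.22 1.8  0.   1.12 1.78]
cur [509.2 247.5  97.8] yaw -84.1 -> -28.3 dyaw 55.8 rows 9
[[-0.21, 2.23, -0.02, -0.0, 0.0, -0.108, 0.6], [-0.45, 2.2, -0.02, -0.0, 0.0, -0.108, 0.6], [-0.68, 2.13, -0.02, -0.0, 0.0, -0.108, 0.6], [-0.91, 2.05, -0.02, -0.0, 0.0, -0.108, 0.6], [-1.13, 1.94, -0.02, -0.0, 0.0, -0.108, 0.6]]
[[-1.33, 1.8, -0.02, -0.0, 0.0, -0.108, 0.6], [-1.52, 1.65, -0.02, -0.0, 0.0, -0.108, 0.6], [-1.69, 1.48, -0.02, -0.0, 0.0, -0.108, 0.6], [-1.84, 1.29, -0.02, -0.0, 0.0, -0.108, 0.6], [0, 0, 0, 0, 0, 0, 0.6]]
```

Request:
move_arm --series '[[[-0.21,2.23,-0.02,0,0,-0.108,0.6],[-0.45,2.2,-0.02,0,0,-0.108,0.6],[-0.68,2.13,-0.02,0,0,-0.108,0.6],[-0.91,2.05,-0.02,0,0,-0.108,0.6],[-1.13,1.94,-0.02,0,0,-0.108,0.6]]]'

```text
t: 7.12
position: [510.4, 136.1, 97.8]
eef_rot: [-2.965, -1.031, 0.0]
ft_force: [0.4, -0.3, -1.7]
opening: 27.6
```

Request:
move_arm --series '[[[-1.33,1.8,-0.02,0,0,-0.108,0.6],[-1.52,1.65,-0.02,0,0,-0.108,0.6],[-1.69,1.48,-0.02,0,0,-0.108,0.6],[-1.84,1.29,-0.02,0,0,-0.108,0.6],[0,0,0,0,0,0,0.6]]]'

```text
t: 7.53
position: [511.1, 39.0, 93.6]
eef_rot: [-2.652, -1.678, 0.007]
ft_force: [-0.1, 0.4, -1.2]
opening: 27.7
```

```bash
python3 - <<'E'
from h import *
im=vision.read_camera('wrist');im=vision.read_camera('wrist');cv2.imwrite('pics/d1.png',im[:,:,::-1])
look('wrist',['hang_rail_mid','panel'],'d1',{'hang_rail_mid':80})
plan(511,45.8,60,-28.3,0.6)
E
```

```text
t 7.63 pos [510.7  41.6  93.5] yaw(y-axis dir) -25.8 tiltz [-0.006  0.002 -1.   ] F [-0.2  0.  -1.2] open 27.6 q [-0.07  0.11  1.94  0.    1.1   0.38]
wrist hang_rail_mid 0.73 [315. 174.] rect (531.7, 85.6) (103.0, 27.2) 64.71 fit (array([552.72, 129.83,  64.66]), np.float64(0.456))
wrist panel 0.72 [314. 173.] rect (523.3, 68.8) (166.8, 44.0) 64.42 fit (array([ 415.97, -344.98,  193.31]), np.float64(1.0))
wrist panel 0.65 [434. 148.] rect (592.5, 39.9) (178.9, 166.6) -27.96 fit (array([614.87,  20.61, -28.52]), np.float64(0.821))
wrist panel 0.49 [630.  35.] rect (781.3, 45.6) (100.6, 21.4) -87.43 fit (array([ 898.39,   17.23, -176.08]), np.float64(0.029))
cur [511.1  43.1  94.1] yaw -25.6 -> -28.3 dyaw -2.7 rows 1
[[0.24, -0.11, 3.41, -0.006, 0.0, 0.047, 0.6], [0, 0, 0, 0, 0, 0, 0.6], [0, 0, 0, 0, 0, 0, 0.6], [0, 0, 0, 0, 0, 0, 0.6], [0, 0, 0, 0, 0, 0, 0.6]]
```

View pics/d1.png

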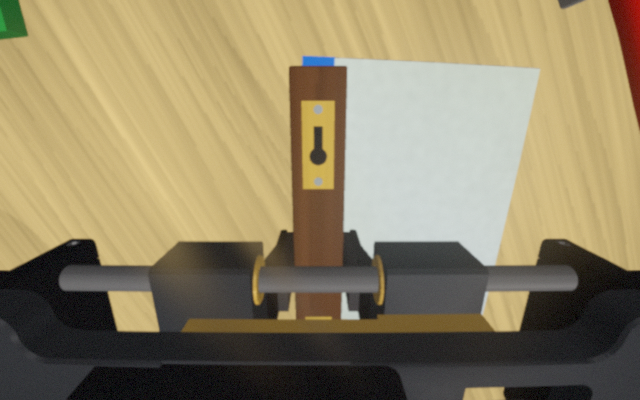

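```bash
python3 - <<'E'
from h import *
ci=vision.camera_info('wrist'); s=ctrl.sense(); p=np.array(s['position']); R=Ro.from_rotvec(s['eef_rot']).as_matrix()
f=lambda uv,z:np.round((np.c_[toplane(uv,ci,z),[z]*len(uv)]-p)@R[:,:2],1)
print('rail end',f([[291,67],[347,67]],94.5))
print('panel corners rel tcp',f([[303,57],[334,57],[538,69]],9))
print('panel corners world',toplane([[334,57],[538,69]],ci,9))
# predicted panel far corners
c=np.array([578,9.8]);a=np.radians(61.7);v=np.array([np.cos(a),np.sin(a)]);u=np.array([-v[1],v[0]])
print(c+115*v+90*u,c+115*v-90*u, proj([[*(c+115*v+90*u),9],[*(c+115*v-90*u),9]],ci))
E
```

```text
rail end [[ 99.6 -12.8]
 [ 99.6  13.7]]
panel corners rel tcp [[118.9 -11.1]
 [118.9  11.9]
 [112.1 166.4]]
panel corners world [[572.75997472 145.27872663]
 [709.20303616  72.35677669]]
[553.27718222 153.72283447] [711.76310586  68.38695684] [[305.34931479  58.19558488]
 [542.50486865  72.6032622 ]]
```

```bash
python3 - <<'E'
from h import *
st();im=vision.read_camera('wrist');ci=vision.camera_info('wrist');st()
c=np.array([578,9.8]);a=np.radians(61.7);v=np.array([np.cos(a),np.sin(a)]);u=np.array([-v[1],v[0]])
P=[[*(c+i*115*v+j*90*u),9] for i,j in((1,1),(1,-1),(-1,-1))]
q=proj(P,ci);print(q)
o=cv2.resize(im[:,:,::-1].copy(),(1280,800),interpolation=cv2.INTER_CUBIC)
cv2.polylines(o,[np.round(q*2+.5).astype(np.int32)],False,(0,0,255),1)
cv2.imwrite('pics/d2.png',o[60:560,500:1240])
E
```

```text
t 7.78 pos [511.1  43.1  94.1] yaw(y-axis dir) -25.63 tiltz [-0.005  0.002 -1.   ] F [ 0.7  0.6 -2. ] open 27.8 q [-0.07  0.11  1.94  0.    1.1   0.38]
t 7.83 pos [511.2  43.2  94.2] yaw(y-axis dir) -25.59 tiltz [-0.005  0.002 -1.   ] F [ 1.  -0.6 -0.7] open 27.6 q [-0.07  0.11  1.94  0.    1.1   0.37]
[[305.4017463   58.43185704]
 [542.28797481  73.02297976]
 [479.90215    325.44769207]]
```

View pics/d2.png

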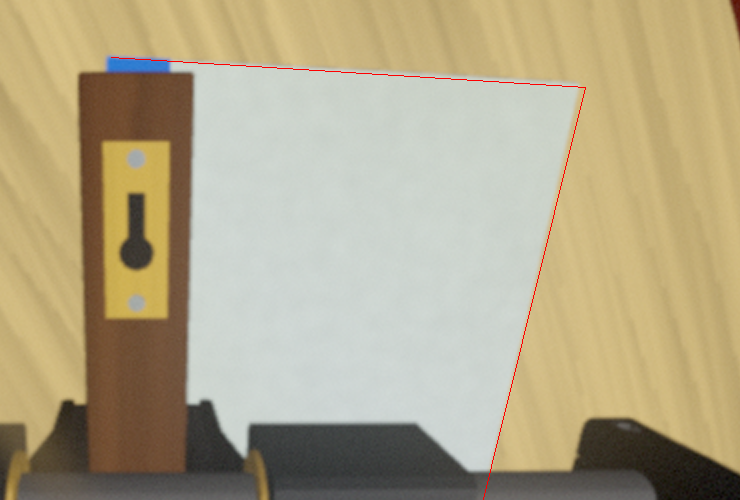

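Request:
move_arm --series '[[[0.1,-0.05,1.5,-0.003,0,0.024,0.6],[0.1,-0.05,1.5,-0.003,0,0.023,0.6],[0.04,0,1,0,0,0,0.6],[0,0,0,0,0,0,0.6],[0,0,0,0,0,0,0.6]]]'

```text
t: 8.25
position: [512.5, 50.0, 53.8]
eef_rot: [2.693, 1.613, 0.004]
ft_force: [0.3, -0.1, 0.0]
opening: 27.8
```

```bash
python3 - <<'E'
from h import *
st();plan(511.1,45.8,35,-28.3,0.6)
E
```

```text
t 8.25 pos [512.5  50.   53.8] yaw(y-axis dir) -28.16 tiltz [ 0.003 -0.    -1.   ] F [ 0.3 -0.1  0. ] open 27.8 q [-0.06  0.17  1.96  0.    1.01  0.44]
cur [512.5  50.   53.8] yaw -28.2 -> -28.3 dyaw -0.1 rows 1
[[-0.44, 0.07, 1.88, 0.003, -0.001, 0.002, 0.6], [0, 0, 0, 0, 0, 0, 0.6], [0, 0, 0, 0, 0, 0, 0.6], [0, 0, 0, 0, 0, 0, 0.6], [0, 0, 0, 0, 0, 0, 0.6]]
```

Request:
move_arm --series '[[[-0.3,0.07,1,0.003,-0.001,0.002,0.6],[-0.1,0,0.7,0,0,0,0.6],[0,0,0.1,0,0,0,0.6],[0,0,0,0,0,0,0.6],[0,0,0,0,0,0,0.6]]]'

```text
t: 8.67
position: [512.1, 46.2, 35.3]
eef_rot: [2.695, 1.614, 0.002]
ft_force: [0.4, 0.3, -1.1]
opening: 27.7
```

```bash
cat >> h.py <<'E'
PC=np.array([578,9.8]);PA=61.7
def boxlines(o,c,yaw,dims,z0,ci,sc,col):
    L,W,H=dims; a=np.radians(yaw);v=np.array([np.cos(a),np.sin(a)]);u=np.array([-v[1],v[0]])
    X=[[*(np.array(c)+i*L/2*v+j*W/2*u),z0+H] for i,j in((1,1),(1,-1),(-1,-1),(-1,1))]
    cv2.polylines(o,[np.round(proj(X,ci)*sc+sc/2-.5).astype(np.int32)],True,col,1)
def ptgt(a,b):
    "point at panel coords a (along panel x) b (along panel y)"
    t=np.radians(PA+90);u=np.array([np.cos(t),np.sin(t)]);v=np.array([u[1]*-1,u[0]]); return PC+a*u+b*v
def overlay(cam,name,boxes,crop=None):
    st();im=vision.read_camera(cam);ci=vision.camera_info(cam)
    o=cv2.resize(im[:,:,::-1].copy(),(1280,800),interpolation=cv2.INTER_CUBIC)
    for c,yaw,d,z0,col in boxes: boxlines(o,c,yaw,d,z0,ci,2,col)
    if crop: o=o[crop[1]:crop[1]+600,crop[0]:crop[0]+800]
    cv2.imwrite(f'pics/{name}.png',o)
PB=(PC,PA,(230,180,9),0,(0,0,255))
HB=(ptgt(76,0),PA,(200,28,18),9,(255,0,255))
NB=(ptgt(-76,0),PA,(200,28,18),9,(255,0,255))
BB=(ptgt(0,0),PA+90,(108,28,18),9,(0,160,0))
CB=(ptgt(0,0),PA+90,(170,50,12),27,(0,160,255))
E
python3 - <<'E'
from h import *
overlay('wrist','d3',[PB],(300,0))
plan(511.1,45.8,26,-28.3,0.6)
E
```

```text
t 8.67 pos [512.1  46.2  35.3] yaw(y-axis dir) -28.18 tiltz [ 0.001  0.    -1.   ] F [ 0.4  0.3 -1.1] open 27.7 q [-0.06  0.2   1.96  0.    0.97  0.43]
cur [512.2  46.2  35.4] yaw -28.2 -> -28.3 dyaw -0.1 rows 1
[[-0.09, -0.08, 0.94, 0.001, -0.001, 0.002, 0.6], [0, 0, 0, 0, 0, 0, 0.6], [0, 0, 0, 0, 0, 0, 0.6], [0, 0, 0, 0, 0, 0, 0.6], [0, 0, 0, 0, 0, 0, 0.6]]
```

View pics/d3.png

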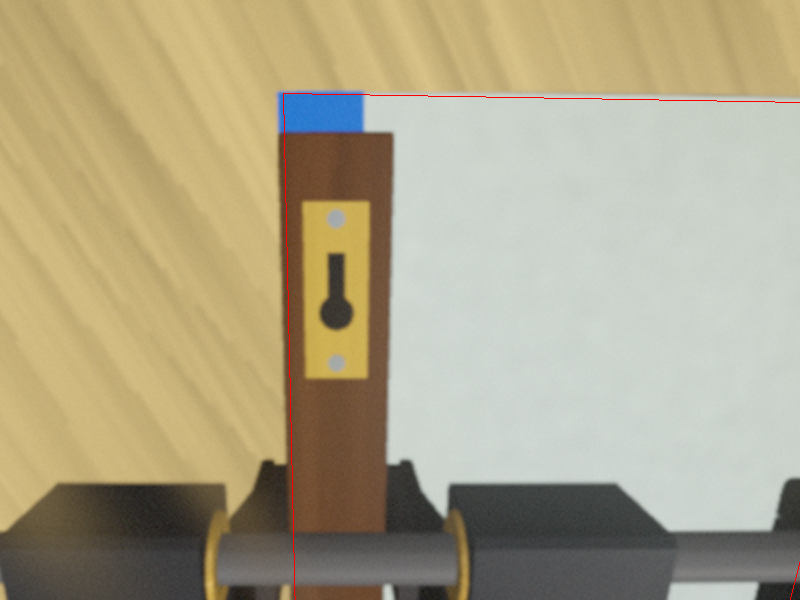

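Request:
move_arm --series '[[[0,-0.2,0.3,0,0,0.001,0.6],[0.02,-0.1,0.2,0,0,0.001,0.6],[0,0,0,0,0,0,0.6],[0,0,0,0,0,0,0.6],[0,0,0,0,0,0,0.6]]]'

```text
t: 9.13
position: [510.2, 47.8, 31.0]
eef_rot: [2.696, 1.61, 0.005]
ft_force: [0.1, -0.7, -1.0]
opening: 27.8
```

```bash
sed -i 's/PC=np.array(\[578,9.8\])/PC=np.array([577.05,11.0])/' h.py; python3 - <<'E'
from h import *
overlay('wrist','d4',[PB,HB],(300,0))
plan(509.9,47.5,26,-28.3,0.6)
E
```

```text
t 9.13 pos [510.2  47.8  31. ] yaw(y-axis dir) -28.33 tiltz [ 0.004  0.    -1.   ] F [ 0.1 -0.7 -1. ] open 27.8 q [-0.06  0.21  1.97  0.    0.96  0.43]
cur [510.3  47.8  31.1] yaw -28.3 -> -28.3 dyaw 0.0 rows 1
[[-0.04, -0.02, 0.51, 0.003, -0.002, -0.0, 0.6], [0, 0, 0, 0, 0, 0, 0.6], [0, 0, 0, 0, 0, 0, 0.6], [0, 0, 0, 0, 0, 0, 0.6], [0, 0, 0, 0, 0, 0, 0.6]]
```

View pics/d4.png

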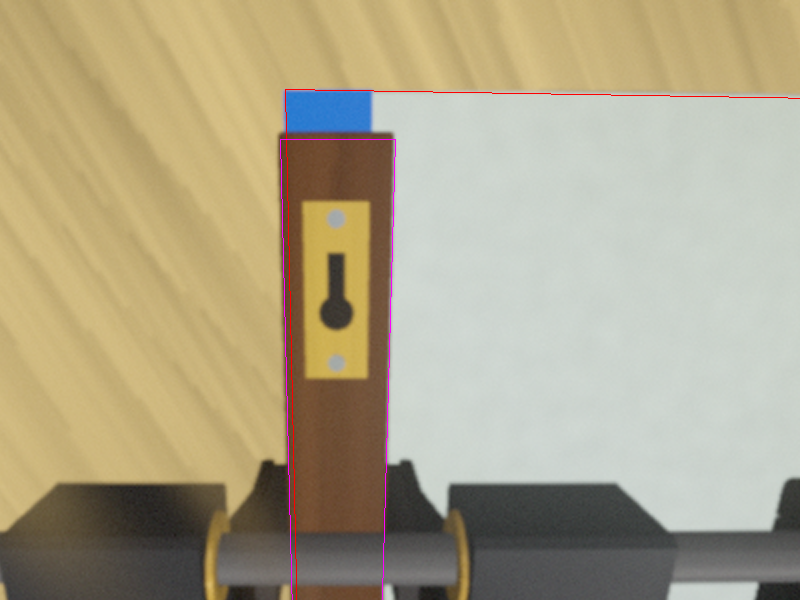

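Request:
move_arm --series '[[[-0.02,0,0.3,0.002,-0.001,0,0.6],[0,0,0.12,0,0,0,0.6],[0,0,0,0,0,0,0.6],[0,0,0,0,0,0,0.6],[0,0,0,0,0,0,0.6]]]'

```text
t: 9.6
position: [510.5, 47.6, 26.6]
eef_rot: [2.697, 1.61, 0.002]
ft_force: [-0.2, 0.5, -1.5]
opening: 27.5
```

```bash
python3 - <<'E'
from h import *
overlay('wrist','d5',[PB,HB],(300,0))
E
```

```text
t 9.6 pos [510.5  47.6  26.6] yaw(y-axis dir) -28.32 tiltz [ 0.002  0.    -1.   ] F [-0.2  0.5 -1.5] open 27.5 q [-0.06  0.22  1.97  0.    0.96  0.43]
```

View pics/d5.png

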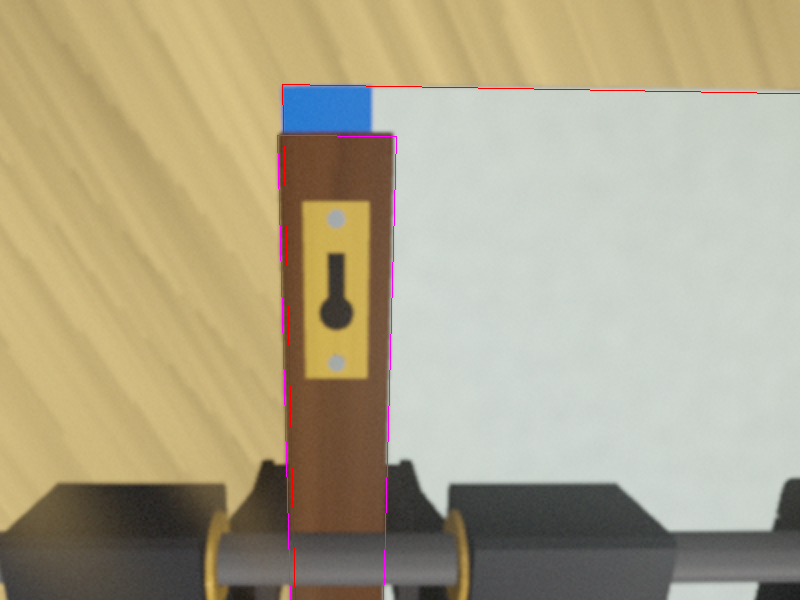

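Request:
move_arm --series '[[[-0.01,-0.02,0.06,0,0,0,0.6],[0,0,0,0,0,0,-0.2],[0,0,0,0,0,0,-0.2],[0,0,0,0,0,0,-0.2],[0,0,0,0,0,0,-0.2]]]'

```text
t: 10.07
position: [510.9, 47.5, 26.6]
eef_rot: [2.696, 1.61, 0.004]
ft_force: [0.3, 1.1, -0.5]
opening: 46.3
```

Request:
move_arm --series '[[[0,0,-1.5,0,0,0,-0.4],[0,0,-3,0,0,0,-0.4],[0,0,-3.5,0,0,0,-0.4],[0,0,-3.5,0,0,0,-0.4],[0,0,-2,0,0,0,-0.4]]]'

```text
t: 10.48
position: [505.1, 47.7, 159.9]
eef_rot: [-2.692, -1.607, 0.015]
ft_force: [1.2, 0.4, 0.1]
opening: 60.4
```

```bash
python3 - <<'E'
from h import *
st()
overlay('wrist','e1',[PB,HB],(300,0))
plan(510,332.8,110,-87.3,-0.4)
E
```

```text
t 10.48 pos [505.1  47.7 159.9] yaw(y-axis dir) -28.34 tiltz [-0.012  0.001 -1.   ] F [1.2 0.4 0.1] open 60.4 q [-0.06  0.02  1.9   0.    1.24  0.43]
t 10.48 pos [505.1  47.7 159.9] yaw(y-axis dir) -28.34 tiltz [-0.012  0.001 -1.   ] F [1.2 0.4 0.1] open 60.4 q [-0.06  0.02  1.9   0.    1.24  0.43]
cur [507.4  47.6 163.5] yaw -28.3 -> -87.3 dyaw -59.0 rows 9
[[2.8, -1.47, 0.6, -0.0, 0.001, 0.114, -0.4], [2.62, -1.79, 0.6, -0.0, 0.001, 0.114, -0.4], [2.4, -2.07, 0.6, -0.0, 0.001, 0.114, -0.4], [2.14, -2.33, 0.6, -0.0, 0.001, 0.114, -0.4], [1.86, -2.56, 0.6, -0.0, 0.001, 0.114, -0.4]]
[[1.56, -2.76, 0.6, -0.0, 0.001, 0.114, -0.4], [1.23, -2.92, 0.6, -0.0, 0.001, 0.114, -0.4], [0.89, -3.04, 0.6, -0.0, 0.001, 0.114, -0.4], [0.54, -3.12, 0.6, -0.0, 0.001, 0.114, -0.4], [0, 0, 0, 0, 0, 0, -0.4]]
```

View pics/e1.png

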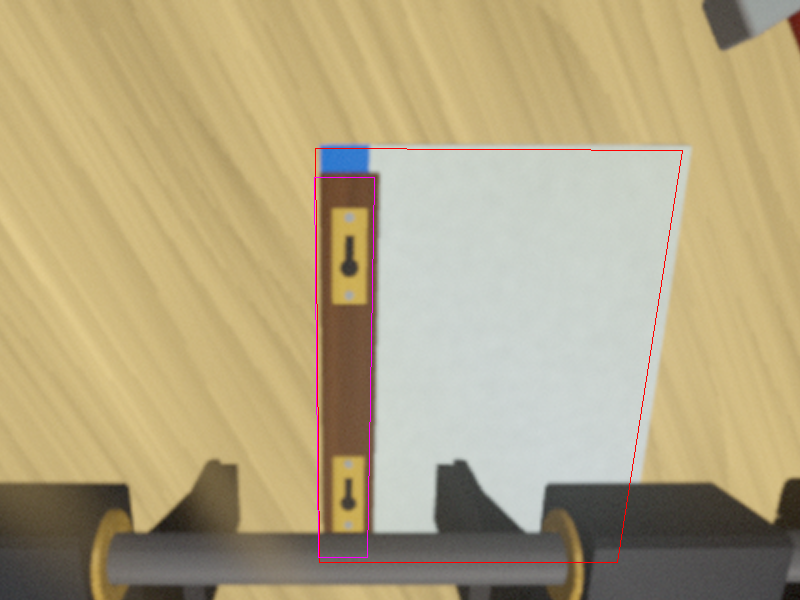

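Request:
move_arm --series '[[[2.8,-1.5,0.6,0,0.001,0.114,-0.4],[2.6,-1.8,0.6,0,0.001,0.114,-0.4],[2.4,-2.1,0.6,0,0.001,0.114,-0.4],[2.1,-2.3,0.6,0,0.001,0.114,-0.4],[1.9,-2.6,0.6,0,0.001,0.114,-0.4]]]'

```text
t: 10.95
position: [515.6, 205.8, 140.5]
eef_rot: [3.053, 0.74, 0.023]
ft_force: [0.8, -0.6, 0.5]
opening: 61.2
```

Request:
move_arm --series '[[[1.6,-2.8,0.6,0,0.001,0.114,-0.4],[1.2,-2.9,0.6,0,0.001,0.114,-0.4],[0.9,-3,0.6,0,0.001,0.114,-0.4],[0.5,-3.1,0.6,0,0.001,0.114,-0.4],[0,0,0,0,0,0,-0.4]]]'

```text
t: 11.37
position: [519.9, 343.3, 114.1]
eef_rot: [-3.135, 0.012, -0.029]
ft_force: [-0.1, -0.2, 0.9]
opening: 61.1
```

```bash
python3 - <<'E'
from h import *
vision.read_camera('wrist');vision.read_camera('wrist');vision.read_camera('wrist')
look('wrist',['plain_rail_mid'],'f1')
plan(522,332.8,40,-87.3,-0.4,step=25)
E
```

```text
t 11.52 pos [520.6 338.5 114.9] yaw(y-axis dir) -90.06 tiltz [ 0.019  0.003 -1.   ] F [ 0.4 -0.8  1. ] open 60.9 q [ 0.45  0.31  1.66 -0.01  1.16  2.03]
wrist plain_rail_mid 0.96 [326. 179.] rect (542.6, 334.1) (161.7, 28.0) 2.78 fit (array([522.75, 333.13,   2.4 ]), np.float64(0.27))
wrist plain_rail_mid 0.58 [114.  60.] rect (644.9, 504.0) (128.2, 34.8) 34.46 fit (array([677.9 , 530.68,  34.48]), np.float64(0.05))
cur [521.2 337.6 115.6] yaw -90.2 -> -87.3 dyaw 2.9 rows 4
[[-0.02, 0.13, 1.89, -0.001, -0.005, -0.013, -0.4], [-0.01, 0.13, 1.89, -0.001, -0.005, -0.013, -0.4], [-0.0, 0.12, 1.89, -0.001, -0.005, -0.013, -0.4], [0.01, 0.12, 1.89, -0.001, -0.005, -0.013, -0.4], [0, 0, 0, 0, 0, 0, -0.4]]
```

View pics/f1.png

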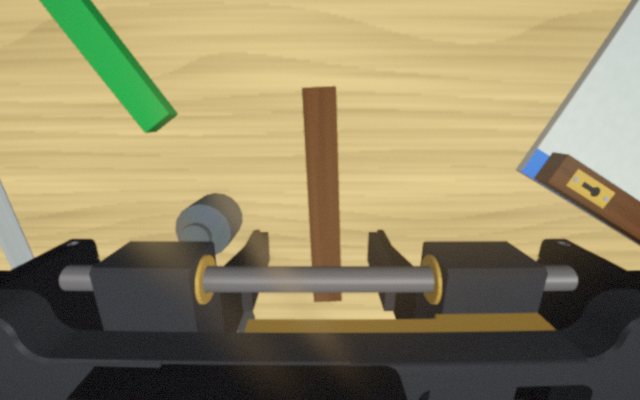

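Request:
move_arm --series '[[[0,0.13,1.89,-0.001,-0.005,-0.013,-0.4],[0,0.13,1.89,-0.001,-0.005,-0.013,-0.4],[0,0.12,1.89,-0.001,-0.005,-0.013,-0.4],[0,0.12,1.89,-0.001,-0.005,-0.013,-0.4],[0,0,0,0,0,0,-0.4]]]'

```text
t: 12.03
position: [527.4, 326.9, 43.2]
eef_rot: [-3.139, -0.075, -0.012]
ft_force: [-1.1, -1.0, -0.5]
opening: 61.1
```

```bash
python3 - <<'E'
from h import *
vision.read_camera('wrist')
st();plan(523,333,17.5,-87.3,-0.4,step=12)
E
```

```text
t 12.08 pos [528.3 327.3  45. ] yaw(y-axis dir) -87.32 tiltz [ 0.01   0.003 -1.   ] F [ 0.6 -0.  -0.2] open 61.0 q [ 0.43  0.41  1.68 -0.    1.05  1.95]
cur [528.3 327.3  45. ] yaw -87.3 -> -87.3 dyaw 0.0 rows 3
[[-0.18, -0.19, 0.92, -0.001, -0.003, -0.0, -0.4], [-0.17, -0.2, 0.92, -0.001, -0.003, -0.0, -0.4], [-0.17, -0.2, 0.92, -0.001, -0.003, -0.0, -0.4], [0, 0, 0, 0, 0, 0, -0.4], [0, 0, 0, 0, 0, 0, -0.4]]
```

Request:
move_arm --series '[[[-0.2,-0.2,0.92,-0.001,-0.003,0,-0.4],[-0.2,-0.2,0.92,-0.001,-0.003,0,-0.4],[-0.2,-0.2,0.8,-0.001,-0.003,0,-0.4],[0,0,0,0,0,0,-0.4],[0,0,0,0,0,0,-0.4]]]'

```text
t: 12.5
position: [525.3, 333.2, 21.6]
eef_rot: [-3.139, -0.068, -0.011]
ft_force: [-0.4, -0.6, 0.2]
opening: 60.8
```

```bash
python3 - <<'E'
from h import *
st();plan(523,333,17,-87.3,-0.4,step=12)
E
```

```text
t 12.5 pos [525.3 333.2  21.6] yaw(y-axis dir) -87.5 tiltz [ 0.007  0.002 -1.   ] F [-0.4 -0.6  0.2] open 60.8 q [ 0.44  0.44  1.68 -0.    1.01  1.97]
cur [525.3 333.2  21.6] yaw -87.5 -> -87.3 dyaw 0.2 rows 1
[[-0.24, 0.01, 0.46, -0.002, -0.007, -0.003, -0.4], [0, 0, 0, 0, 0, 0, -0.4], [0, 0, 0, 0, 0, 0, -0.4], [0, 0, 0, 0, 0, 0, -0.4], [0, 0, 0, 0, 0, 0, -0.4]]
```

Request:
move_arm --series '[[[-0.2,0.01,0.3,-0.002,-0.005,-0.002,0],[-0.1,0,0.12,0,-0.002,-0.001,0.6],[0,0,0,0,0,0,0.6],[0,0,0,0,0,0,0.6],[0,0,0,0,0,0,0.6]]]'

```text
t: 12.92
position: [522.5, 334.0, 18.3]
eef_rot: [-3.14, -0.076, -0.002]
ft_force: [0.9, -0.8, -0.8]
opening: 35.2
```

Request:
move_arm --series '[[[0,0,0,0,0,0,0.6],[0,0,0,0,0,0,0.6],[0,0,0,0,0,0,0.6],[0,0,0,0,0,0,0.6],[0,0,0,0,0,0,0.6]]]'

```text
t: 13.33
position: [522.7, 334.1, 18.6]
eef_rot: [-3.14, -0.076, -0.003]
ft_force: [-0.1, -0.2, -0.7]
opening: 27.9
```

```bash
python3 - <<'E'
from h import *
st();
E
```

```text
t 13.33 pos [522.7 334.1  18.6] yaw(y-axis dir) -87.24 tiltz [ 0.002  0.001 -1.   ] F [-0.1 -0.2 -0.7] open 27.9 q [0.44 0.45 1.68 0.   1.01 1.96]
```

Request:
move_arm --series '[[[0,0,-1,0,0,0,0.6],[0,0,-2,0,0,0,0.6],[0,0,-2.2,0,0,0,0.6],[0,0,-2.2,0,0,0,0.6],[0,0,-1,0,0,0,0.6]]]'

```text
t: 13.75
position: [519.1, 332.1, 102.8]
eef_rot: [3.137, 0.075, -0.012]
ft_force: [0.2, 1.0, -0.4]
opening: 27.7
```

```bash
python3 - <<'E'
from h import *
st();t=ptgt(-76,0);print(t);plan(t[0],t[1],100,-28.3,0.6)
E
```

```text
t 13.75 pos [519.1 332.1 102.8] yaw(y-axis dir) -87.25 tiltz [-0.008 -0.003 -1.   ] F [ 0.2  1.  -0.4] open 27.7 q [0.44 0.33 1.65 0.   1.16 1.96]
[643.96627887 -25.03070389]
cur [519.1 332.1 102.8] yaw -87.3 -> -28.3 dyaw 59.0 rows 10
[[1.08, 3.63, 0.03, -0.0, 0.001, -0.103, 0.6], [0.7, 3.72, 0.03, -0.0, 0.001, -0.103, 0.6], [0.31, 3.77, 0.03, -0.0, 0.001, -0.103, 0.6], [-0.08, 3.78, 0.03, -0.0, 0.001, -0.103, 0.6], [-0.46, 3.75, 0.03, -0.0, 0.001, -0.103, 0.6]]
[[-0.85, 3.69, 0.03, -0.0, 0.001, -0.103, 0.6], [-1.22, 3.58, 0.03, -0.0, 0.001, -0.103, 0.6], [-1.58, 3.44, 0.03, -0.0, 0.001, -0.103, 0.6], [-1.93, 3.26, 0.03, -0.0, 0.001, -0.103, 0.6], [-2.25, 3.04, 0.03, -0.0, 0.001, -0.103, 0.6]]
```

Request:
move_arm --series '[[[1.1,3.6,0,0,0.001,-0.103,0.6],[0.7,3.7,0,0,0.001,-0.103,0.6],[0.3,3.8,0,0,0.001,-0.103,0.6],[-0.1,3.8,0,0,0.001,-0.103,0.6],[-0.5,3.75,0,0,0.001,-0.103,0.6]]]'

```text
t: 14.17
position: [585.1, 157.7, 110.5]
eef_rot: [-3.002, -0.92, -0.015]
ft_force: [0.9, 0.8, -1.5]
opening: 27.9
```

Request:
move_arm --series '[[[-0.85,3.7,0,0,0,-0.103,0.6],[-1.2,3.6,0,0,0,-0.103,0.6],[-1.6,3.4,0,0,0,-0.103,0.6],[-1.9,3.2,0,0,0,-0.08,0.6],[-2,2,0,0,0,-0.05,0.6]]]'

```text
t: 14.58
position: [649.2, -20.3, 112.2]
eef_rot: [2.709, 1.586, 0.019]
ft_force: [-0.2, 1.4, -0.3]
opening: 27.7
```

```bash
python3 - <<'E'
from h import *
for i in range(3): vision.read_camera('wrist')
t=ptgt(-76,0)
overlay('wrist','g1',[PB,HB],(300,0))
plan(t[0],t[1],60,-28.3,0.6)
E
```

```text
t 14.73 pos [648.3 -19.9 111.7] yaw(y-axis dir) -29.73 tiltz [ 0.01   0.005 -1.   ] F [ 0.1  0.8 -1. ] open 27.9 q [-0.16  0.38  1.57  0.01  1.18  0.36]
cur [647.8 -18.1 111.5] yaw -29.7 -> -28.3 dyaw 1.4 rows 2
[[-0.42, -0.01, 2.57, 0.003, -0.005, -0.012, 0.6], [-0.41, -0.01, 2.57, 0.003, -0.005, -0.012, 0.6], [0, 0, 0, 0, 0, 0, 0.6], [0, 0, 0, 0, 0, 0, 0.6], [0, 0, 0, 0, 0, 0, 0.6]]
```

View pics/g1.png

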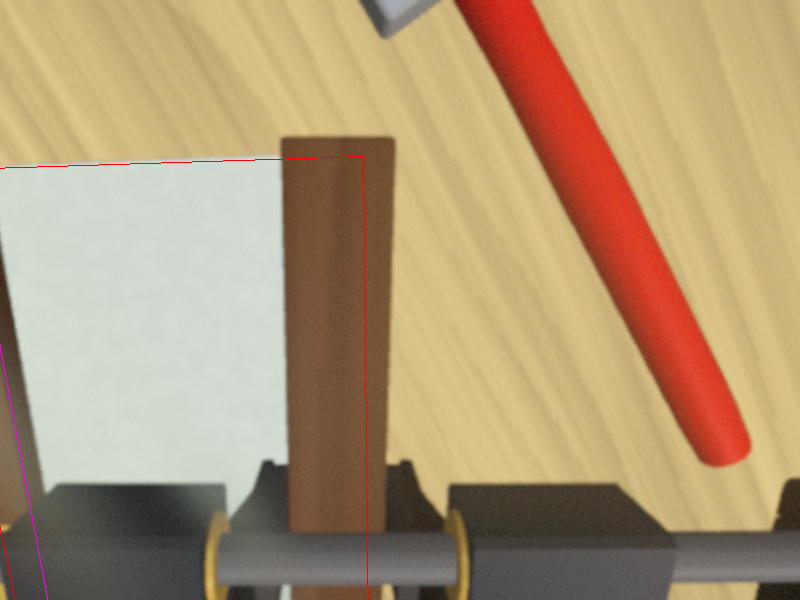

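Request:
move_arm --series '[[[-0.4,0,2,0.003,-0.005,-0.012,0.6],[-0.4,0,2,0.003,-0.005,-0.012,0.6],[0,0,1.5,0,0,0,0.6],[0,0,0.5,0,0,0,0.6],[0,0,0,0,0,0,0.6]]]'

```text
t: 15.2
position: [643.5, -18.0, 51.2]
eef_rot: [-2.693, -1.616, -0.001]
ft_force: [-0.0, -0.2, -1.2]
opening: 27.8
```

```bash
python3 - <<'E'
from h import *
for i in range(2): vision.read_camera('wrist')
ci=vision.camera_info('wrist'); s=ctrl.sense(); p=np.array(s['position']); R=Ro.from_rotvec(s['eef_rot']).as_matrix()
z=p[2]-18.6+18
f=lambda uv,z:np.round((np.c_[toplane(uv,ci,z),[z]*len(uv)]-p)@R[:,:2],1)
print('rail end',f([[290.7,68.5],[347.5,68.5]],z))
t=ptgt(-76,0)
overlay('wrist','g2',[PB,HB],(300,0))
plan(t[0],t[1],36,-28.3,0.6)
E
```

```text
rail end [[ 99.1 -13. ]
 [ 99.1  14. ]]
t 15.3 pos [644.3 -18.3  52.6] yaw(y-axis dir) -28.05 tiltz [ 0.002  0.001 -1.   ] F [-0.3 -1.  -1.2] open 27.7 q [-0.15  0.45  1.61  0.    1.09  0.34]
cur [645.1 -18.8  53.4] yaw -28.1 -> -28.3 dyaw -0.2 rows 1
[[-0.61, 0.19, 1.74, 0.003, -0.002, 0.004, 0.6], [0, 0, 0, 0, 0, 0, 0.6], [0, 0, 0, 0, 0, 0, 0.6], [0, 0, 0, 0, 0, 0, 0.6], [0, 0, 0, 0, 0, 0, 0.6]]
```

View pics/g2.png

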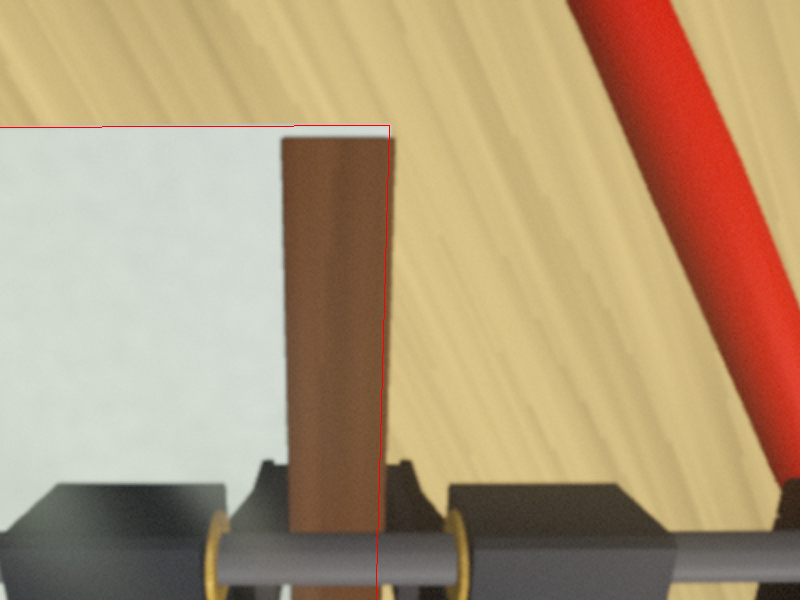

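Request:
move_arm --series '[[[-0.35,0.1,1,0.002,-0.001,0.002,0.6],[-0.15,0.03,0.7,0.001,-0.001,0.002,0.6],[0,0,0,0,0,0,0.6],[0,0,0,0,0,0,0.6],[0,0,0,0,0,0,0.6]]]'

```text
t: 15.77
position: [646.5, -24.1, 38.6]
eef_rot: [2.694, 1.609, 0.007]
ft_force: [0.0, -0.4, -0.5]
opening: 27.9
```

```bash
python3 - <<'E'
from h import *
t=ptgt(-75.5,-0.9)
overlay('wrist','g3',[PB,NB],(300,0))
plan(t[0],t[1],28,-28.3,0.6)
E
```

```text
t 15.77 pos [646.5 -24.1  38.6] yaw(y-axis dir) -28.3 tiltz [ 0.006 -0.001 -1.   ] F [ 0.  -0.4 -0.5] open 27.9 q [-0.16  0.47  1.61  0.    1.06  0.33]
cur [646.6 -24.1  38.8] yaw -28.3 -> -28.3 dyaw -0.0 rows 1
[[-0.12, -0.25, 1.07, 0.006, -0.002, 0.0, 0.6], [0, 0, 0, 0, 0, 0, 0.6], [0, 0, 0, 0, 0, 0, 0.6], [0, 0, 0, 0, 0, 0, 0.6], [0, 0, 0, 0, 0, 0, 0.6]]
```

View pics/g3.png

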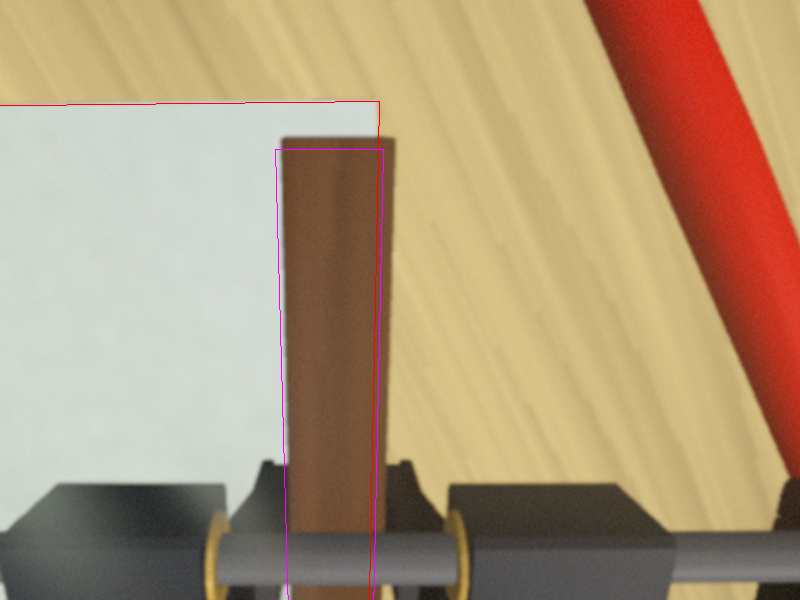

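Request:
move_arm --series '[[[-0.08,-0.18,0.6,0.004,-0.001,0,0.6],[-0.04,-0.07,0.3,0,0,0,0.6],[0,0,0,0,0,0,0.6],[0,0,0,0,0,0,0.6],[0,0,0,0,0,0,0.6]]]'

```text
t: 16.23
position: [643.9, -24.2, 29.2]
eef_rot: [2.697, 1.61, 0.004]
ft_force: [0.1, -0.1, -1.8]
opening: 27.7
```

```bash
python3 - <<'E'
from h import *
t=ptgt(-75.5,-0.9)
overlay('wrist','g4',[PB,NB],(300,0))
plan(t[0],t[1],28,-28.3,0.6)
E
```

```text
t 16.23 pos [643.9 -24.2  29.2] yaw(y-axis dir) -28.32 tiltz [ 0.002  0.    -1.   ] F [ 0.1 -0.1 -1.8] open 27.7 q [-0.16  0.48  1.61  0.    1.05  0.33]
cur [643.9 -24.2  29.2] yaw -28.3 -> -28.3 dyaw 0.0 rows 1
[[0.02, -0.0, 0.12, 0.002, -0.001, -0.0, 0.6], [0, 0, 0, 0, 0, 0, 0.6], [0, 0, 0, 0, 0, 0, 0.6], [0, 0, 0, 0, 0, 0, 0.6], [0, 0, 0, 0, 0, 0, 0.6]]
```

View pics/g4.png

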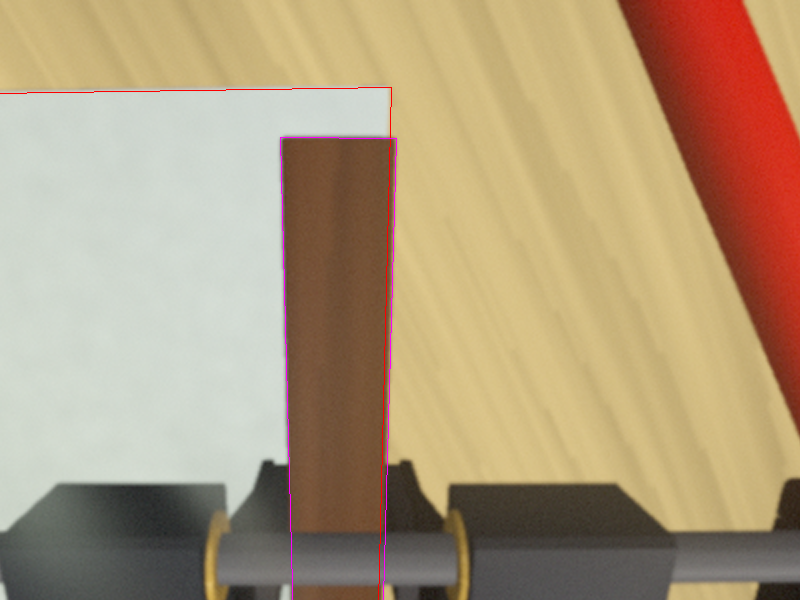

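Request:
move_arm --series '[[[0.01,0,0.12,0,0,0,0.6],[0,0,0,0,0,0,-0.2],[0,0,0,0,0,0,-0.2],[0,0,0,0,0,0,-0.2],[0,0,0,0,0,0,-0.2]]]'

```text
t: 16.7
position: [645.0, -24.2, 29.1]
eef_rot: [2.695, 1.609, 0.006]
ft_force: [0.1, 0.3, 0.3]
opening: 46.2
```

Request:
move_arm --series '[[[0,0,-1.5,0,0,0,-0.3],[0,0,-3,0,0,0,-0.4],[0,0,-3.5,0,0,0,-0.4],[0,0,-3.5,0,0,0,-0.4],[0,0,-2,0,0,0,-0.4]]]'

```text
t: 17.12
position: [639.6, -23.5, 165.4]
eef_rot: [-2.692, -1.607, 0.01]
ft_force: [1.0, 0.2, 0.7]
opening: 60.6
```

```bash
python3 - <<'E'
from h import *
for i in range(3): vision.read_camera('wrist')
overlay('wrist','h1',[PB,NB,HB],(160,0))
plan(440,-256.5,110,83.3,-0.4)
E
```

```text
t 17.27 pos [640.2 -23.6 164.4] yaw(y-axis dir) -28.32 tiltz [-0.007  0.002 -1.   ] F [ 0.7  0.6 -1. ] open 61.0 q [-0.16  0.32  1.55  0.    1.28  0.33]
cur [638.7 -23.4 161.8] yaw -28.3 -> -96.7 dyaw -68.4 rows 10
[[-2.99, -0.64, 0.53, -0.001, 0.001, 0.119, -0.4], [-3.05, -0.28, 0.53, -0.001, 0.001, 0.119, -0.4], [-3.06, 0.09, 0.53, -0.001, 0.001, 0.119, -0.4], [-3.03, 0.45, 0.53, -0.001, 0.001, 0.119, -0.4], [-2.95, 0.81, 0.52, -0.001, 0.001, 0.119, -0.4]]
[[-2.84, 1.15, 0.52, -0.001, 0.001, 0.119, -0.4], [-2.68, 1.48, 0.52, -0.001, 0.001, 0.119, -0.4], [-2.49, 1.79, 0.52, -0.001, 0.001, 0.119, -0.4], [-2.25, 2.07, 0.52, -0.001, 0.001, 0.119, -0.4], [-1.99, 2.33, 0.52, -0.001, 0.001, 0.119, -0.4]]
```

View pics/h1.png

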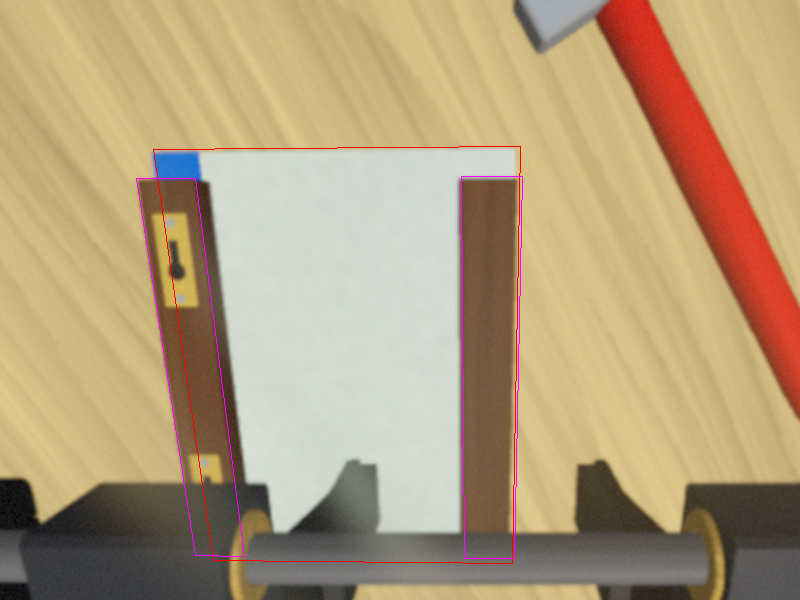

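Request:
move_arm --series '[[[-3,-0.6,0.5,0,0.001,0.119,-0.4],[-3,-0.3,0.5,0,0.001,0.119,-0.4],[-3.1,0.1,0.5,0,0.001,0.119,-0.4],[-3,0.45,0.5,0,0.001,0.119,-0.4],[-2.95,0.8,0.5,0,0.001,0.119,-0.4]]]'

```text
t: 17.73
position: [535.1, -136.5, 131.3]
eef_rot: [-3.043, -0.724, 0.017]
ft_force: [0.9, -0.8, -0.4]
opening: 61.0
```

Request:
move_arm --series '[[[-2.8,1.15,0.5,0,0.001,0.119,-0.4],[-2.7,1.5,0.5,0,0.001,0.119,-0.4],[-2.5,1.8,0.5,0,0.001,0.119,-0.4],[-2.2,2.1,0.5,0,0.001,0.115,-0.4],[-1.8,2,0.5,0,0.001,0.1,-0.4]]]'

```text
t: 18.15
position: [423.6, -248.5, 97.5]
eef_rot: [-3.117, 0.21, 0.036]
ft_force: [-0.0, -0.5, -0.1]
opening: 61.1
```

```bash
python3 - <<'E'
from h import *
for i in range(3): vision.read_camera('wrist')
look('wrist',['brace_mid','caul_mid'],'i1')
plan(475.5,-257,50,82.7,-0.4)
E
```

```text
t 18.3 pos [ 423.5 -248.2   97.3] yaw(y-axis dir) -97.53 tiltz [-0.023  0.02  -1.   ] F [-0.2 -0.1 -0.1] open 60.8 q [-0.69  0.07  1.97  0.    1.13  1.01]
wrist brace_mid 0.62 [321. 142.] rect (475.3, -255.3) (107.0, 27.7) -6.67 fit (array([ 474.62, -255.24,   -6.81]), np.float64(0.088))
wrist caul_mid 0.63 [452. 110.] rect (478.6, -358.6) (170.3, 53.4) 5.67 fit (array([ 478.09, -360.48,    5.76]), np.float64(0.039))
cur [ 426.3 -247.5   98.9] yaw -97.3 -> -97.3 dyaw -0.0 rows 2
[[2.55, 0.2, 2.39, -0.008, 0.011, 0.0, -0.4], [2.53, 0.18, 2.42, -0.008, 0.011, 0.0, -0.4], [0, 0, 0, 0, 0, 0, -0.4], [0, 0, 0, 0, 0, 0, -0.4], [0, 0, 0, 0, 0, 0, -0.4]]
```

View pics/i1.png

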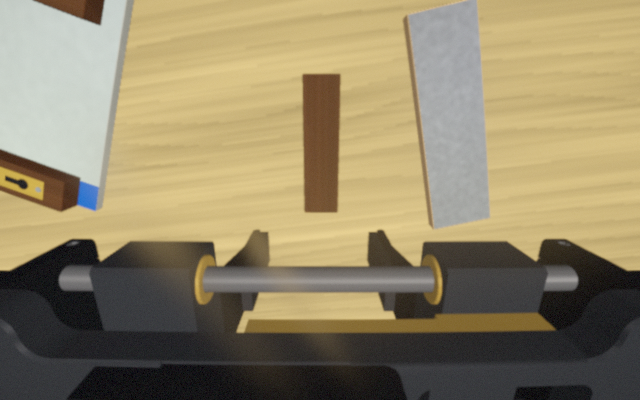

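Request:
move_arm --series '[[[2.5,0.2,2,-0.008,0.011,0,-0.4],[2.5,0.15,2,-0.008,0.011,0,-0.4],[0,0,0.8,0,0,0,-0.4],[0,0,0,0,0,0,-0.4],[0,0,0,0,0,0,-0.4]]]'

```text
t: 18.87
position: [480.9, -253.1, 49.8]
eef_rot: [3.134, -0.18, 0.005]
ft_force: [0.4, -0.6, -0.4]
opening: 60.6
```

```bash
python3 - <<'E'
from h import *
vision.read_camera('wrist')
st();plan(474.8,-255.8,17.5,83,-0.4,step=15)
E
```

```text
t 18.92 pos [ 480.6 -253.    49.9] yaw(y-axis dir) -96.58 tiltz [ 0.003 -0.002 -1.   ] F [ 0.8  1.5 -0.1] open 60.8 q [-0.63  0.24  1.88  0.    1.01  1.06]
cur [ 480.6 -253.    49.9] yaw -96.6 -> -97.0 dyaw -0.4 rows 3
[[-0.18, 0.11, 1.08, 0.001, -0.001, 0.002, -0.4], [-0.18, 0.11, 1.08, 0.001, -0.001, 0.002, -0.4], [-0.18, 0.12, 1.08, 0.001, -0.001, 0.002, -0.4], [0, 0, 0, 0, 0, 0, -0.4], [0, 0, 0, 0, 0, 0, -0.4]]
```

Request:
move_arm --series '[[[-0.2,0.11,1.08,0.001,-0.001,0.003,-0.4],[-0.2,0.11,1.08,0.001,-0.001,0.003,-0.4],[-0.2,0.1,1,0.001,-0.001,0.002,-0.4],[0,0,0,0,0,0,-0.4],[0,0,0,0,0,0,-0.4]]]'

```text
t: 19.33
position: [473.3, -255.6, 17.6]
eef_rot: [-3.136, 0.192, -0.003]
ft_force: [0.3, 0.3, 0.9]
opening: 60.7
```

```bash
python3 - <<'E'
from h import *
st();plan(474.8,-255.8,17.5,83,-0.4,step=15)
E
```

```text
t 19.33 pos [ 473.3 -255.6   17.6] yaw(y-axis dir) -97.02 tiltz [ 0.002  0.    -1.   ] F [0.3 0.3 0.9] open 60.7 q [-0.64  0.28  1.9   0.    0.95  1.05]
cur [ 473.3 -255.6   17.6] yaw -97.0 -> -97.0 dyaw 0.0 rows 1
[[0.15, -0.0, 0.01, -0.0, -0.002, -0.0, -0.4], [0, 0, 0, 0, 0, 0, -0.4], [0, 0, 0, 0, 0, 0, -0.4], [0, 0, 0, 0, 0, 0, -0.4], [0, 0, 0, 0, 0, 0, -0.4]]
```

Request:
move_arm --series '[[[0.1,0,0,0,0,0,0.6],[0,0,0,0,0,0,0.6],[0,0,0,0,0,0,0.6],[0,0,0,0,0,0,0.6],[0,0,0,0,0,0,0.6]]]'

```text
t: 19.75
position: [474.3, -256.5, 18.3]
eef_rot: [3.135, -0.194, 0.004]
ft_force: [0.3, 1.0, -0.5]
opening: 35.7
```

Request:
move_arm --series '[[[0,0,0,0,0,0,0.6],[0,0,0,0,0,0,0.6],[0,0,0,0,0,0,0.6],[0,0,0,0,0,0,0.6],[0,0,0,0,0,0,0.6]]]'

```text
t: 20.17
position: [474.8, -256.7, 18.9]
eef_rot: [3.135, -0.194, 0.006]
ft_force: [-0.3, -0.1, -0.0]
opening: 27.4
```

```bash
python3 - <<'E'
from h import *
st()
E
```

```text
t 20.17 pos [ 474.8 -256.7   18.9] yaw(y-axis dir) -97.07 tiltz [ 0.004 -0.001 -1.   ] F [-0.3 -0.1 -0. ] open 27.4 q [-0.64  0.28  1.9   0.    0.95  1.05]
```

Request:
move_arm --series '[[[0,0,-1,0,0,0,0.6],[0,0,-2,0,0,0,0.6],[0,0,-2.2,0,0,0,0.6],[0,0,-2.2,0,0,0,0.6],[0,0,-1,0,0,0,0.6]]]'

```text
t: 20.58
position: [471.6, -254.4, 104.0]
eef_rot: [-3.131, 0.193, 0.006]
ft_force: [0.5, -1.0, 0.2]
opening: 27.8
```

```bash
python3 - <<'E'
from h import *
st();t=ptgt(0,0);print(t);plan(t[0],t[1],100,61.7,0.6)
E
```

```text
t 20.58 pos [ 471.6 -254.4  104. ] yaw(y-axis dir) -97.07 tiltz [-0.004  0.004 -1.   ] F [ 0.5 -1.   0.2] open 27.8 q [-0.64  0.15  1.87  0.    1.13  1.05]
[577.05  11.  ]
cur [ 471.6 -254.4  104. ] yaw -97.1 -> -118.3 dyaw -21.2 rows 8
[[0.9, -3.45, 0.06, -0.0, 0.001, 0.046, 0.6], [0.74, -3.49, 0.06, -0.0, 0.001, 0.046, 0.6], [0.58, -3.52, 0.06, -0.0, 0.001, 0.046, 0.6], [0.41, -3.55, 0.06, -0.0, 0.001, 0.046, 0.6], [0.25, -3.56, 0.06, -0.0, 0.001, 0.046, 0.6]]
[[0.08, -3.57, 0.05, -0.0, 0.001, 0.046, 0.6], [-0.08, -3.57, 0.05, -0.0, 0.001, 0.046, 0.6], [-0.25, -3.56, 0.05, -0.0, 0.001, 0.046, 0.6], [0, 0, 0, 0, 0, 0, 0.6], [0, 0, 0, 0, 0, 0, 0.6]]
```

Request:
move_arm --series '[[[0.9,-3.45,0.05,0,0.001,0.046,0.6],[0.74,-3.5,0.05,0,0.001,0.046,0.6],[0.58,-3.5,0.05,0,0.001,0.046,0.6],[0.4,-3.5,0.05,0,0.001,0.046,0.6],[0.25,-3.5,0.05,0,0.001,0.046,0.6]]]'

```text
t: 21.0
position: [542.0, -94.0, 109.6]
eef_rot: [3.083, -0.585, 0.021]
ft_force: [1.3, -1.1, -0.4]
opening: 27.5
```

Request:
move_arm --series '[[[0.1,-3.5,0.05,0,0.001,0.046,0.6],[-0.1,-3.5,0.05,0,0.001,0.046,0.6],[-0.2,-2.5,0.05,0,0.001,0.04,0.6],[-0.1,-1,0,0,0,0,0.6],[0,0,0,0,0,0,0.6]]]'

```text
t: 21.42
position: [585.7, 14.4, 109.5]
eef_rot: [3.039, -0.79, 0.03]
ft_force: [-0.0, 0.2, -1.7]
opening: 27.5
```

```bash
python3 - <<'E'
from h import *
for i in range(3): vision.read_camera('wrist')
overlay('wrist','j1',[PB,NB,HB],(240,0))
t=ptgt(0,0)
plan(t[0],t[1],50,61.7,0.6)
E
```

```text
t 21.57 pos [584.8  11.4 109.3] yaw(y-axis dir) -119.33 tiltz [ 0.017 -0.007 -1.   ] F [-0.2  0.1 -1.5] open 27.5 q [-0.11  0.24  1.76 -0.01  1.13  1.97]
cur [584.8  10.9 109.3] yaw -119.4 -> -118.3 dyaw 1.1 rows 2
[[-0.39, 0.19, 2.96, -0.001, -0.009, -0.01, 0.6], [-0.37, 0.19, 2.96, -0.001, -0.009, -0.01, 0.6], [0, 0, 0, 0, 0, 0, 0.6], [0, 0, 0, 0, 0, 0, 0.6], [0, 0, 0, 0, 0, 0, 0.6]]
```

View pics/j1.png

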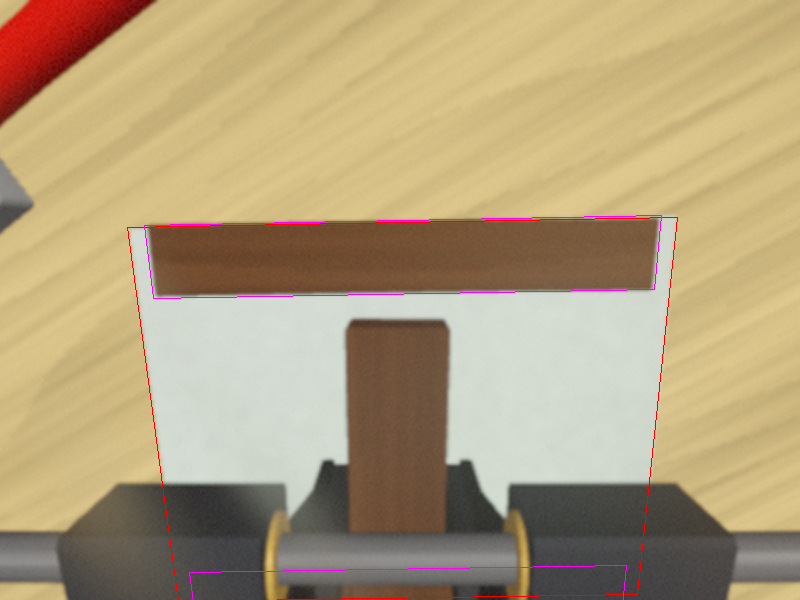

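```bash
python3 - <<'E'
from h import *
ci=vision.camera_info('wrist'); s=ctrl.sense(); p=np.array(s['position']); R=Ro.from_rotvec(s['eef_rot']).as_matrix()
f=lambda uv,z:np.round((np.c_[toplane(uv,ci,z),[z]*len(uv)]-p)@R[:,:2],1)
z=p[2]-18.9
print('top',f([[293.5,164],[344.5,164]],z+18),'bottom',f([[293.5,160],[344.5,160]],z))
E
```

```text
top [[ 53.  -12.8]
 [ 53.   13.9]] bottom [[ 52.3 -14.3]
 [ 52.4  15.5]]
```

Request:
move_arm --series '[[[-0.35,0.17,2,-0.001,-0.009,-0.01,0.6],[-0.3,0.15,2,-0.001,-0.009,-0.01,0.6],[0,0,1.5,0,0,0,0.6],[0,0,0.3,0,0,0,0.6],[0,0,0,0,0,0,0.6]]]'

```text
t: 22.03
position: [577.8, 2.5, 51.4]
eef_rot: [3.043, -0.777, 0.005]
ft_force: [-0.1, 0.4, 0.9]
opening: 27.6
```

```bash
python3 - <<'E'
from h import *
for i in range(2): vision.read_camera('wrist')
st();t=ptgt(0,0)
plan(t[0],t[1],33,61.7,0.6)
E
```

```text
t 22.13 pos [578.5   2.8  52.4] yaw(y-axis dir) -118.63 tiltz [ 0.004 -0.002 -1.   ] F [-1.1  0.  -0.3] open 27.8 q [-0.13  0.31  1.79 -0.    1.04  1.94]
cur [578.5   2.8  52.4] yaw -118.6 -> -118.3 dyaw 0.3 rows 1
[[-0.53, -0.65, 1.94, -0.001, -0.005, -0.006, 0.6], [0, 0, 0, 0, 0, 0, 0.6], [0, 0, 0, 0, 0, 0, 0.6], [0, 0, 0, 0, 0, 0, 0.6], [0, 0, 0, 0, 0, 0, 0.6]]
```

Request:
move_arm --series '[[[-0.25,-0.35,0.9,-0.001,-0.003,-0.003,0.6],[-0.15,-0.2,0.7,0,-0.002,-0.003,0.6],[0,0,0,0,0,0,0.6],[0,0,0,0,0,0,0.6],[0,0,0,0,0,0,0.6]]]'

```text
t: 22.55
position: [580.1, 9.3, 38.5]
eef_rot: [-3.046, 0.768, -0.008]
ft_force: [-0.2, 0.5, -1.3]
opening: 27.9
```

```bash
python3 - <<'E'
from h import *
t=ptgt(-1,-.5)
overlay('wrist','j2',[PB,NB,HB,BB],(240,0))
plan(t[0],t[1],28,61.7,0.6)
E
```

```text
t 22.55 pos [580.1   9.3  38.5] yaw(y-axis dir) -118.29 tiltz [ 0.005 -0.001 -1.   ] F [-0.2  0.5 -1.3] open 27.9 q [-0.12  0.33  1.79 -0.    1.01  1.94]
cur [580.2   9.4  38.6] yaw -118.3 -> -118.3 dyaw -0.0 rows 1
[[-0.26, -0.04, 1.05, -0.002, -0.005, 0.0, 0.6], [0, 0, 0, 0, 0, 0, 0.6], [0, 0, 0, 0, 0, 0, 0.6], [0, 0, 0, 0, 0, 0, 0.6], [0, 0, 0, 0, 0, 0, 0.6]]
```

View pics/j2.png

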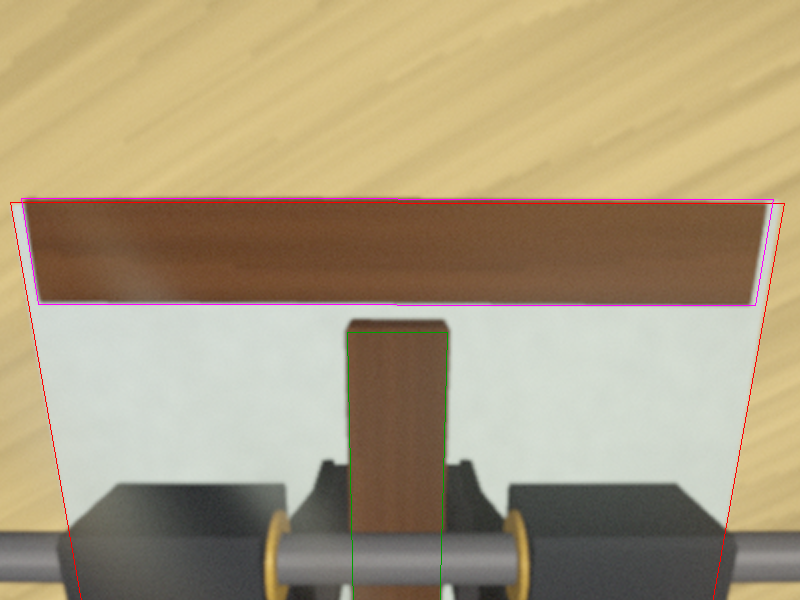

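Request:
move_arm --series '[[[-0.18,-0.03,0.6,-0.001,-0.003,0,0.6],[-0.08,-0.01,0.3,0,-0.001,0,0.6],[0,0,0,0,0,0,0.6],[0,0,0,0,0,0,0.6],[0,0,0,0,0,0,0.6]]]'

```text
t: 23.02
position: [578.4, 11.4, 29.2]
eef_rot: [-3.046, 0.767, -0.002]
ft_force: [-0.3, 0.0, -0.6]
opening: 27.8
```

```bash
python3 - <<'E'
from h import *
t=ptgt(-1,-.5)
overlay('wrist','j3',[PB,NB,HB,BB],(240,0))
plan(t[0],t[1],28,61.7,0.6)
E
```

```text
t 23.02 pos [578.4  11.4  29.2] yaw(y-axis dir) -118.25 tiltz [ 0.002  0.    -1.   ] F [-0.3  0.  -0.6] open 27.8 q [-0.12  0.35  1.79  0.    1.    1.95]
cur [578.4  11.4  29.2] yaw -118.3 -> -118.3 dyaw -0.0 rows 1
[[-0.0, 0.05, 0.12, -0.001, -0.001, 0.001, 0.6], [0, 0, 0, 0, 0, 0, 0.6], [0, 0, 0, 0, 0, 0, 0.6], [0, 0, 0, 0, 0, 0, 0.6], [0, 0, 0, 0, 0, 0, 0.6]]
```

View pics/j3.png

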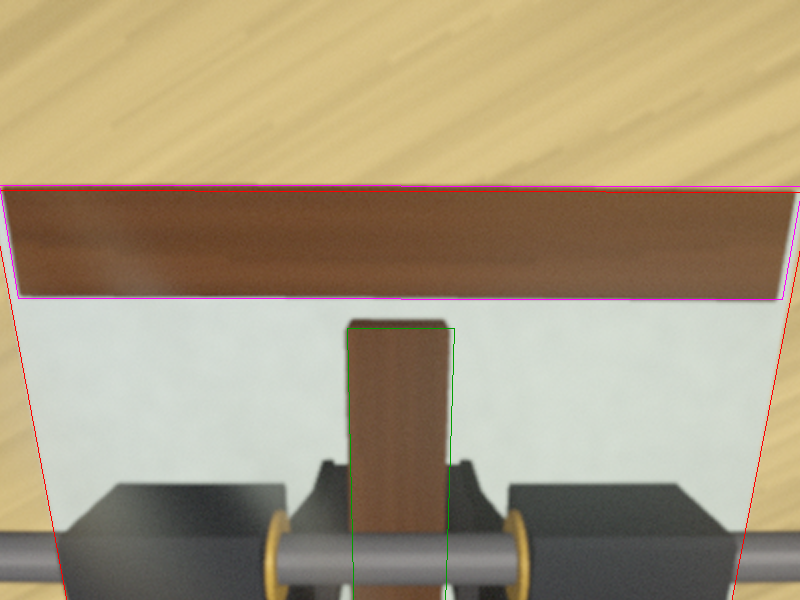

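Request:
move_arm --series '[[[0,0.03,0.12,0,0,0,0.6],[0,0,0,0,0,0,-0.2],[0,0,0,0,0,0,-0.2],[0,0,0,0,0,0,-0.2],[0,0,0,0,0,0,-0.2]]]'

```text
t: 23.48
position: [578.8, 10.9, 28.5]
eef_rot: [-3.046, 0.767, -0.004]
ft_force: [1.6, 0.1, 0.1]
opening: 46.8
```

Request:
move_arm --series '[[[0,0,-1.5,0,0,0,-0.3],[0,0,-3,0,0,0,-0.4],[0,0,-3.5,0,0,0,-0.4],[0,0,-3.5,0,0,0,-0.4],[-1.5,0,-2.5,0,0,0,-0.4]]]'

```text
t: 23.9
position: [560.6, 17.5, 165.4]
eef_rot: [3.044, -0.769, -0.02]
ft_force: [1.4, -0.4, 0.4]
opening: 60.3
```

```bash
python3 - <<'E'
from h import *
for i in range(3): vision.read_camera('wrist')
overlay('wrist','k1',[PB,NB,HB,BB],(240,0))
plan(440,-358,120,-84.3,-1)
E
```

```text
t 24.05 pos [560.   18.7 165.1] yaw(y-axis dir) -118.25 tiltz [-0.011  0.002 -1.   ] F [-0.3  0.4 -0.6] open 60.7 q [-0.11  0.14  1.76  0.    1.26  1.96]
cur [558.9  18.6 163. ] yaw -118.3 -> -84.3 dyaw 34.0 rows 10
[[0.74, 3.88, 0.44, 0.0, 0.001, -0.059, -1], [0.51, 3.91, 0.44, 0.0, 0.001, -0.059, -1], [0.28, 3.94, 0.44, 0.0, 0.001, -0.059, -1], [0.04, 3.95, 0.44, 0.0, 0.001, -0.059, -1], [-0.19, 3.94, 0.44, 0.0, 0.001, -0.059, -1]]
[[-0.43, 3.93, 0.44, 0.0, 0.001, -0.059, -1], [-0.66, 3.89, 0.44, 0.0, 0.001, -0.059, -1], [-0.89, 3.85, 0.44, 0.0, 0.001, -0.059, -1], [-1.12, 3.79, 0.43, 0.0, 0.001, -0.059, -1], [-1.34, 3.72, 0.43, 0.0, 0.001, -0.059, -1]]
```

View pics/k1.png

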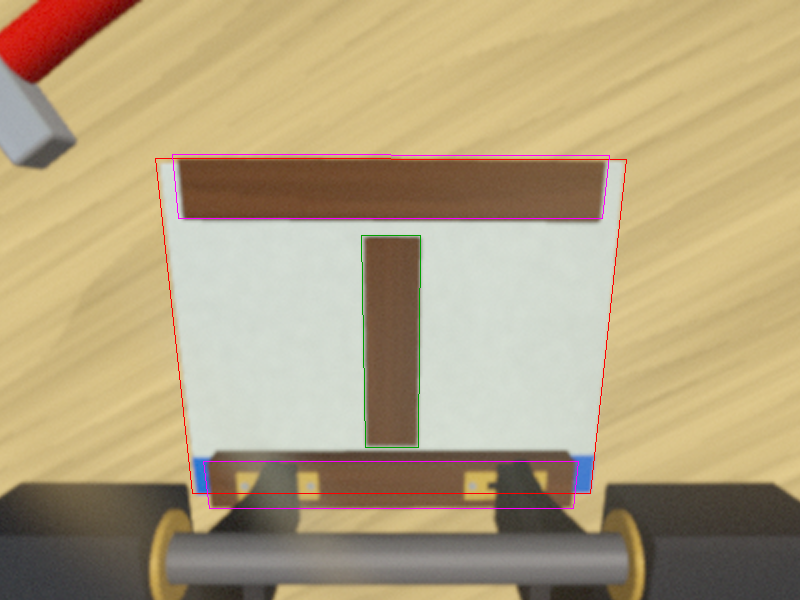

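Request:
move_arm --series '[[[0.7,3.9,0.4,0,0.001,-0.059,-0.85],[0.5,3.9,0.4,0,0.001,-0.059,-0.85],[0.3,3.9,0.4,0,0.001,-0.059,-0.85],[0,3.9,0.4,0,0.001,-0.059,-0.85],[-0.2,3.9,0.4,0,0.001,-0.059,-0.85]]]'

```text
t: 24.52
position: [497.2, -166.1, 135.2]
eef_rot: [-3.125, 0.272, 0.027]
ft_force: [1.4, 0.0, 0.0]
opening: 79.1
```

Request:
move_arm --series '[[[-0.4,3.9,0.4,0,0.001,-0.059,-0.85],[-0.7,3.9,0.4,0,0.001,-0.059,-0.85],[-0.9,3.8,0.4,0,0.001,-0.059,-0.85],[-1.1,3.5,0.4,0,0.001,-0.05,-0.85],[-1,2,0.3,0,0.001,-0.03,-0.85]]]'

```text
t: 24.93
position: [435.0, -342.4, 104.1]
eef_rot: [-3.122, -0.151, 0.035]
ft_force: [0.8, 0.2, 0.9]
opening: 80.6
```

```bash
python3 - <<'E'
from h import *
for i in range(3): vision.read_camera('wrist')
look('wrist',['caul_mid'],'l1')
plan(478.3,-361,50,-84.3,-0.85)
E
```

```text
t 25.08 pos [ 435.1 -340.2  103.8] yaw(y-axis dir) -84.74 tiltz [-0.024  0.016 -1.   ] F [0.4 0.7 1.5] open 80.7 q [-0.8   0.21  1.81 -0.01  1.16  0.68]
wrist caul_mid 0.68 [349. 140.] rect (478.5, -359.8) (168.9, 49.7) 5.84 fit (array([ 477.68, -359.75,    5.53]), np.float64(0.05))
cur [ 436.7 -338.6  104.9] yaw -84.6 -> -84.3 dyaw 0.3 rows 2
[[2.02, 1.36, 2.68, -0.009, 0.011, -0.002, -0.85], [1.99, 1.34, 2.71, -0.009, 0.011, -0.002, -0.85], [0, 0, 0, 0, 0, 0, -0.85], [0, 0, 0, 0, 0, 0, -0.85], [0, 0, 0, 0, 0, 0, -0.85]]
```

View pics/l1.png

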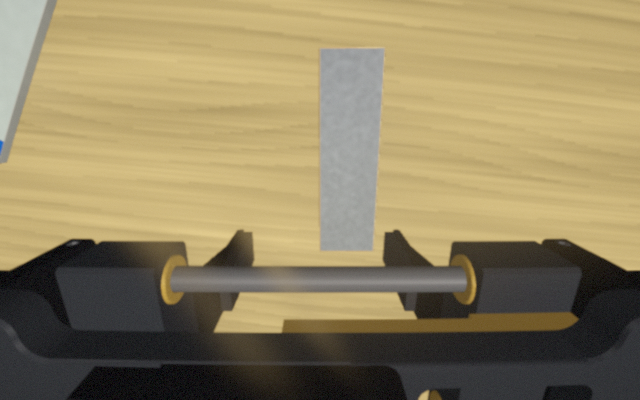

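Request:
move_arm --series '[[[2,1.3,2,-0.009,0.011,-0.001,-0.85],[1.9,1.2,2,-0.009,0.011,-0.001,-0.85],[0,0,1,0,0,0,-0.85],[0,0,0.2,0,0,0,-0.85],[0,0,0,0,0,0,-0.85]]]'

```text
t: 25.6
position: [481.7, -353.1, 50.1]
eef_rot: [-3.137, -0.163, -0.003]
ft_force: [-0.3, -0.4, 1.0]
opening: 80.5
```

```bash
python3 - <<'E'
from h import *
vision.read_camera('wrist')
st();plan(478,-360.3,17,-84.3,-0.85,step=15)
E
```

```text
t 25.65 pos [ 481.5 -352.8   50.2] yaw(y-axis dir) -84.06 tiltz [ 0.001  0.001 -1.   ] F [ 0.   0.4 -0.3] open 80.1 q [-0.77  0.35  1.74  0.    1.05  0.7 ]
cur [ 481.5 -352.8   50.2] yaw -84.1 -> -84.3 dyaw -0.2 rows 3
[[-0.14, 0.24, 1.11, -0.0, -0.001, 0.001, -0.85], [-0.14, 0.24, 1.11, -0.0, -0.001, 0.001, -0.85], [-0.14, 0.24, 1.11, -0.0, -0.001, 0.001, -0.85], [0, 0, 0, 0, 0, 0, -0.85], [0, 0, 0, 0, 0, 0, -0.85]]
```

Request:
move_arm --series '[[[-0.14,0.24,1.1,0,-0.001,0.001,-0.85],[-0.14,0.24,1.1,0,-0.001,0.001,-0.85],[-0.14,0.24,1,0,-0.001,0.001,-0.85],[0,0,0,0,0,0,-0.85],[0,0,0,0,0,0,-0.85]]]'

```text
t: 26.07
position: [478.0, -360.4, 17.8]
eef_rot: [3.136, 0.16, -0.0]
ft_force: [-0.1, -0.9, 0.3]
opening: 80.4
```

```bash
python3 - <<'E'
from h import *
st();plan(478,-360.3,17,-84.3,-0.85,step=15)
E
```

```text
t 26.07 pos [ 478.  -360.4   17.8] yaw(y-axis dir) -84.17 tiltz [-0.    -0.002 -1.   ] F [-0.1 -0.9  0.3] open 80.4 q [-0.78  0.41  1.74 -0.    0.99  0.69]
cur [ 478.  -360.4   17.8] yaw -84.2 -> -84.3 dyaw -0.1 rows 1
[[0.0, -0.01, 0.08, 0.002, 0.0, 0.002, -0.85], [0, 0, 0, 0, 0, 0, -0.85], [0, 0, 0, 0, 0, 0, -0.85], [0, 0, 0, 0, 0, 0, -0.85], [0, 0, 0, 0, 0, 0, -0.85]]
```

Request:
move_arm --series '[[[0,0,0.05,0,0,0,0.2],[0,0,0,0,0,0,0.2],[0,0,0,0,0,0,0.2],[0,0,0,0,0,0,0.2],[0,0,0,0,0,0,0.2]]]'

```text
t: 26.48
position: [477.9, -361.3, 18.0]
eef_rot: [3.135, 0.158, 0.001]
ft_force: [-0.4, 0.8, 0.4]
opening: 55.2
```

Request:
move_arm --series '[[[0,0,0,0,0,0,0.2],[0,0,0,0,0,0,0.2],[0,0,0,0,0,0,0.2],[0,0,0,0,0,0,0.2],[0,0,0,0,0,0,0.2]]]'

```text
t: 26.9
position: [478.1, -361.3, 18.4]
eef_rot: [3.135, 0.158, 0.001]
ft_force: [-0.3, 0.1, -1.1]
opening: 49.3
```

```bash
python3 - <<'E'
from h import *
st()
E
```

```text
t 26.9 pos [ 478.1 -361.3   18.4] yaw(y-axis dir) -84.23 tiltz [ 0.001 -0.003 -1.   ] F [-0.3  0.1 -1.1] open 49.3 q [-0.78  0.41  1.74 -0.    0.99  0.69]
```

Request:
move_arm --series '[[[0,0,-1,0,0,0,0.2],[0,0,-2,0,0,0,0.2],[0,0,-2.5,0,0,0,0.2],[0,0,-2.5,0,0,0,0.2],[0,0,-1.5,0,0,0,0.2]]]'

```text
t: 27.32
position: [474.6, -357.7, 113.0]
eef_rot: [-3.131, -0.158, 0.012]
ft_force: [0.6, 0.3, -0.4]
opening: 49.6
```

```bash
python3 - <<'E'
from h import *
st();t=ptgt(0,0);plan(t[0],t[1],120,61.7,0.2)
E
```

```text
t 27.32 pos [ 474.6 -357.7  113. ] yaw(y-axis dir) -84.23 tiltz [-0.008  0.006 -1.   ] F [ 0.6  0.3 -0.4] open 49.6 q [-0.78  0.27  1.71 -0.    1.17  0.69]
cur [ 474.6 -357.7  113. ] yaw -84.2 -> -118.3 dyaw -34.1 rows 10
[[1.39, -3.57, -0.06, -0.0, 0.001, 0.059, 0.2], [1.18, -3.64, -0.06, -0.0, 0.001, 0.059, 0.2], [0.96, -3.71, -0.06, -0.0, 0.001, 0.059, 0.2], [0.73, -3.76, -0.06, -0.0, 0.001, 0.059, 0.2], [0.51, -3.79, -0.06, -0.0, 0.001, 0.059, 0.2]]
[[0.28, -3.82, -0.06, -0.0, 0.001, 0.059, 0.2], [0.06, -3.83, -0.06, -0.0, 0.001, 0.059, 0.2], [-0.17, -3.82, -0.06, -0.0, 0.001, 0.059, 0.2], [-0.4, -3.81, -0.07, -0.0, 0.001, 0.059, 0.2], [-0.62, -3.78, -0.07, -0.0, 0.001, 0.059, 0.2]]
```

Request:
move_arm --series '[[[1.4,-3.6,-0.1,0,0.001,0.059,0.2],[1.2,-3.6,-0.1,0,0.001,0.059,0.2],[1,-3.7,-0.1,0,0.001,0.059,0.2],[0.7,-3.8,0,0,0.001,0.059,0.2],[0.5,-3.8,0,0,0.001,0.059,0.2]]]'

```text
t: 27.73
position: [531.2, -178.9, 128.4]
eef_rot: [3.116, -0.342, 0.019]
ft_force: [0.6, 0.6, -0.6]
opening: 49.7
```

Request:
move_arm --series '[[[0.3,-3.8,0,0,0.001,0.059,0.2],[0,-3.8,0,0,0.001,0.059,0.2],[-0.2,-3.8,0,0,0.001,0.059,0.2],[-0.4,-3.2,0,0,0,0.05,0.2],[-0.6,-1.5,0,0,0,0.02,0.2]]]'

```text
t: 28.15
position: [576.9, -11.1, 133.5]
eef_rot: [3.048, -0.744, 0.036]
ft_force: [0.4, -0.7, -0.8]
opening: 49.5
```

```bash
python3 - <<'E'
from h import *
for i in range(3): vision.read_camera('wrist')
overlay('wrist','m1',[PB,NB],(240,0))
t=ptgt(0,0);plan(t[0],t[1],75,61.7,0.2)
E
```

```text
t 28.3 pos [576.  -13.2 133.1] yaw(y-axis dir) -117.2 tiltz [ 0.02 -0.01 -1.  ] F [-0.8 -1.1  0.1] open 49.9 q [-0.16  0.19  1.77 -0.01  1.16  1.89]
cur [575.9 -14.5 132.9] yaw -117.3 -> -118.3 dyaw -1.0 rows 2
[[-0.6, -1.16, 2.88, 0.0, -0.011, 0.009, 0.2], [-0.58, -1.16, 2.89, 0.0, -0.011, 0.009, 0.2], [0, 0, 0, 0, 0, 0, 0.2], [0, 0, 0, 0, 0, 0, 0.2], [0, 0, 0, 0, 0, 0, 0.2]]
```

View pics/m1.png

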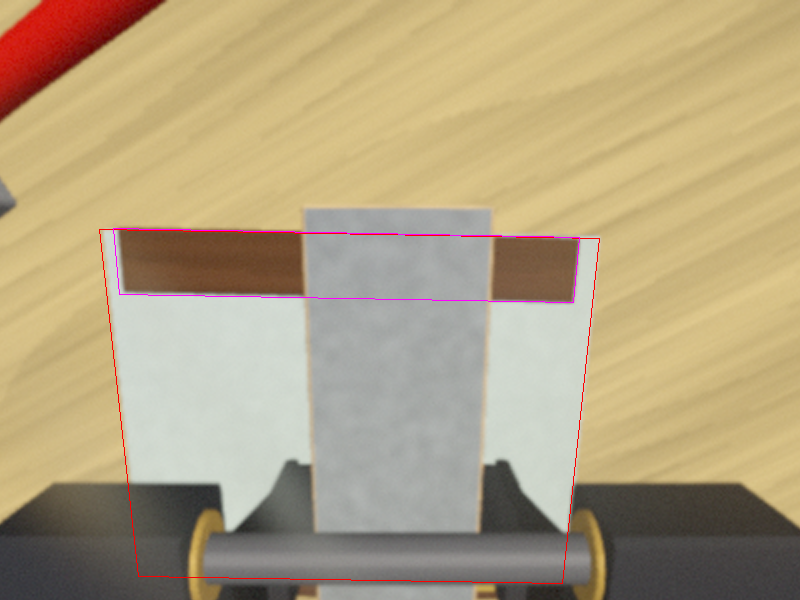

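```bash
python3 - <<'E'
from h import *
ci=vision.camera_info('wrist'); s=ctrl.sense(); p=np.array(s['position']); R=Ro.from_rotvec(s['eef_rot']).as_matrix()
z=p[2]-18.4+12
P=np.c_[toplane([[272.2,104.3],[365.3,104.3]],ci,z),[z]*2]
print(np.round((P-p)@R[:,:2],1))
E
```

```text
[[ 83.  -23.7]
 [ 83.   24.5]]
```

Request:
move_arm --series '[[[-0.5,-1.1,2.2,0,-0.011,0.009,0.2],[-0.5,-1,2.2,0,-0.011,0.009,0.2],[0,0,1,0,0,0,0.2],[0,0,0.3,0,0,0,0.2],[0,0,0,0,0,0,0.2]]]'

```text
t: 28.77
position: [578.8, 1.6, 76.9]
eef_rot: [3.042, -0.775, 0.008]
ft_force: [0.2, -0.4, -0.9]
opening: 49.5
```

```bash
python3 - <<'E'
from h import *
for i in range(2): vision.read_camera('wrist')
overlay('wrist','m2',[PB,NB],(240,0))
t=ptgt(0,0);plan(t[0],t[1],55,61.7,0.2)
E
```

```text
t 28.87 pos [579.5   1.6  78. ] yaw(y-axis dir) -118.61 tiltz [ 0.006 -0.004 -1.   ] F [-0.9  0.1 -1.3] open 49.4 q [-0.13  0.27  1.78 -0.    1.08  1.94]
cur [580.    1.8  78.6] yaw -118.6 -> -118.3 dyaw 0.3 rows 1
[[-0.72, -0.67, 2.35, -0.0, -0.008, -0.005, 0.2], [0, 0, 0, 0, 0, 0, 0.2], [0, 0, 0, 0, 0, 0, 0.2], [0, 0, 0, 0, 0, 0, 0.2], [0, 0, 0, 0, 0, 0, 0.2]]
```

View pics/m2.png

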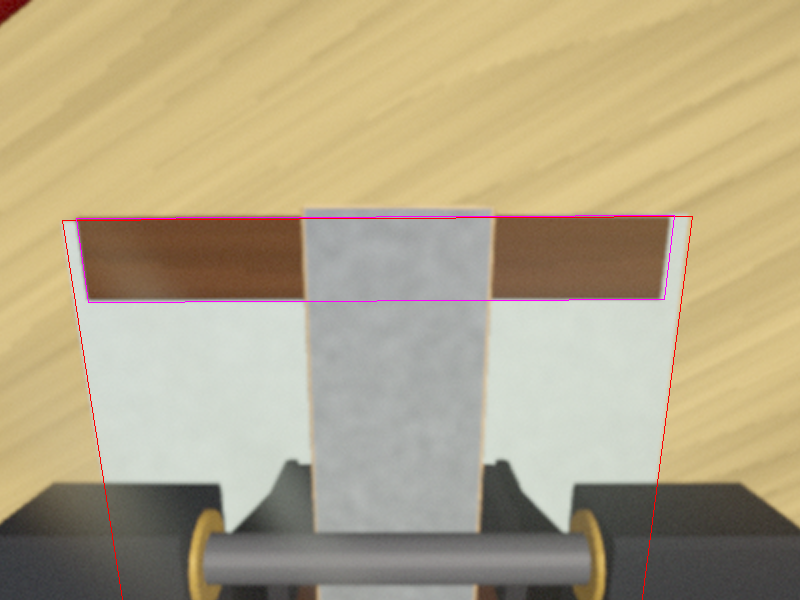

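Request:
move_arm --series '[[[-0.35,-0.4,1.2,0,-0.004,-0.003,0.2],[-0.2,-0.22,0.8,0,-0.004,-0.002,0.2],[0,0,0.2,0,0,0,0.2],[0,0,0,0,0,0,0.2],[0,0,0,0,0,0,0.2]]]'

```text
t: 29.33
position: [580.0, 9.3, 57.2]
eef_rot: [-3.045, 0.769, -0.007]
ft_force: [-0.6, -0.5, -0.3]
opening: 49.3
```

```bash
python3 - <<'E'
from h import *
t=ptgt(-1.5,-.4)
overlay('wrist','m3',[PB,NB,CB],(240,0))
plan(t[0],t[1],45.4,61.7,0.2)
E
```

```text
t 29.33 pos [580.    9.3  57.2] yaw(y-axis dir) -118.33 tiltz [ 0.004 -0.    -1.   ] F [-0.6 -0.5 -0.3] open 49.3 q [-0.12  0.31  1.78  0.    1.05  1.95]
cur [580.    9.3  57.2] yaw -118.3 -> -118.3 dyaw 0.0 rows 1
[[-0.19, -0.05, 1.18, -0.002, -0.004, -0.001, 0.2], [0, 0, 0, 0, 0, 0, 0.2], [0, 0, 0, 0, 0, 0, 0.2], [0, 0, 0, 0, 0, 0, 0.2], [0, 0, 0, 0, 0, 0, 0.2]]
```

View pics/m3.png

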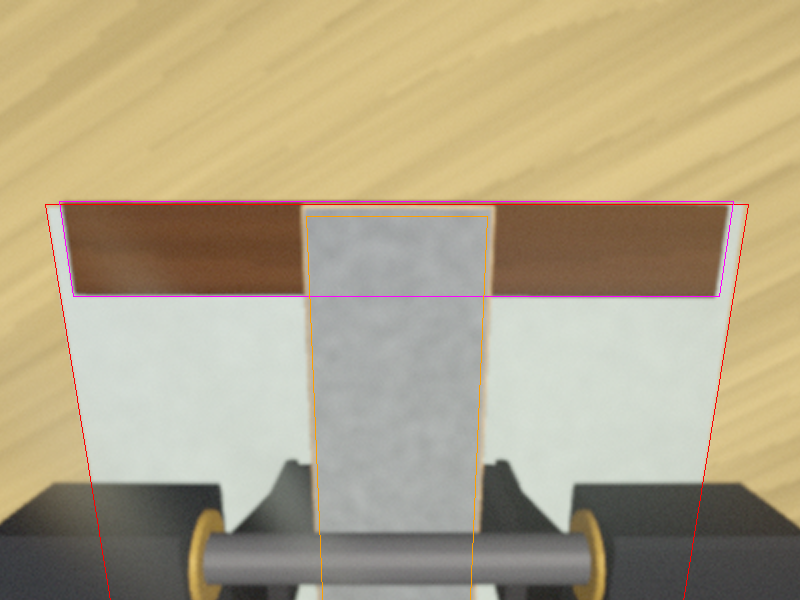

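Well aligned, so I descend.

Request:
move_arm --series '[[[-0.12,-0.03,0.6,-0.001,-0.003,0,0.2],[-0.06,-0.01,0.4,0,-0.001,0,0.2],[0,0,0,0,0,0,0.2],[0,0,0,0,0,0,0.2],[0,0,0,0,0,0,0.2]]]'

```text
t: 29.8
position: [578.8, 10.8, 46.6]
eef_rot: [-3.045, 0.768, -0.001]
ft_force: [0.0, -0.3, -1.1]
opening: 49.1
```

```bash
python3 - <<'E'
from h import *
t=ptgt(-1.5,-.4)
overlay('wrist','m4',[PB,NB,CB],(240,0))
plan(t[0],t[1],45.4,61.7,0.2)
E
```

```text
t 29.8 pos [578.8  10.8  46.6] yaw(y-axis dir) -118.3 tiltz [ 0.001  0.001 -1.   ] F [ 0.  -0.3 -1.1] open 49.1 q [-0.12  0.32  1.79  0.    1.03  1.95]
cur [578.9  10.8  46.6] yaw -118.3 -> -118.3 dyaw 0.0 rows 1
[[-0.02, 0.03, 0.12, -0.001, -0.0, -0.0, 0.2], [0, 0, 0, 0, 0, 0, 0.2], [0, 0, 0, 0, 0, 0, 0.2], [0, 0, 0, 0, 0, 0, 0.2], [0, 0, 0, 0, 0, 0, 0.2]]
```

View pics/m4.png

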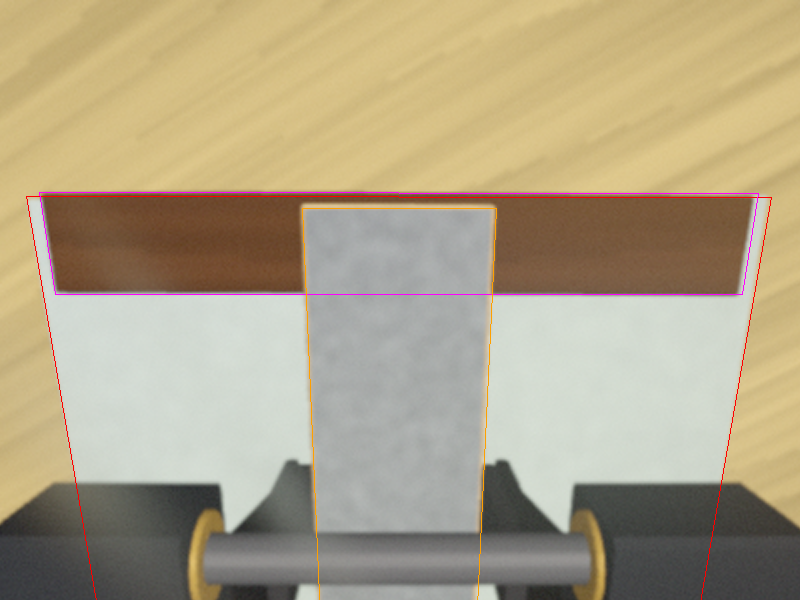

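Request:
move_arm --series '[[[0,0.02,0.12,0,0,0,0.2],[0,0,0,0,0,0,0.2],[0,0,0,0,0,0,-0.6],[0,0,0,0,0,0,-0.6],[0,0,0,0,0,0,-0.6]]]'

```text
t: 30.27
position: [579.6, 10.4, 46.3]
eef_rot: [-3.045, 0.768, -0.004]
ft_force: [-0.1, -0.1, 0.2]
opening: 62.6
```

Request:
move_arm --series '[[[0,0,0,0,0,0,-0.6],[0,0,-1.5,0,0,0,-0.6],[0,0,-3,0,0,0,-0.6],[0,0,-3.5,0,0,0,-0.6],[-2,0,-3,0,0,0,-0.8]]]'

```text
t: 30.68
position: [557.7, 19.0, 151.9]
eef_rot: [3.044, -0.771, -0.018]
ft_force: [0.8, 0.0, 1.5]
opening: 71.9
```

```bash
python3 - <<'E'
from h import *
for i in range(3): vision.read_camera('wrist')
overlay('wrist','n1',[PB,NB,HB,CB],(240,0))
plan(480,380,170,-90,-1)
E
```

```text
t 30.83 pos [557.6  20.6 153.3] yaw(y-axis dir) -118.29 tiltz [-0.008  0.002 -1.   ] F [-0.2 -0.2 -0.8] open 77.0 q [-0.11  0.14  1.78  0.    1.23  1.96]
cur [556.6  20.4 151.2] yaw -118.3 -> -90.0 dyaw 28.3 rows 10
[[-2.38, -2.8, -0.17, 0.0, 0.001, -0.049, -1], [-2.24, -2.92, -0.17, 0.0, 0.001, -0.049, -1], [-2.09, -3.02, -0.18, 0.0, 0.001, -0.049, -1], [-1.94, -3.12, -0.18, 0.0, 0.001, -0.049, -1], [-1.78, -3.21, -0.18, 0.0, 0.001, -0.049, -1]]
[[-1.62, -3.3, -0.18, 0.0, 0.001, -0.049, -1], [-1.46, -3.38, -0.18, 0.0, 0.001, -0.049, -1], [-1.29, -3.44, -0.18, 0.0, 0.001, -0.049, -1], [-1.12, -3.5, -0.19, 0.0, 0.001, -0.049, -1], [-0.94, -3.55, -0.19, 0.0, 0.001, -0.049, -1]]
```

View pics/n1.png

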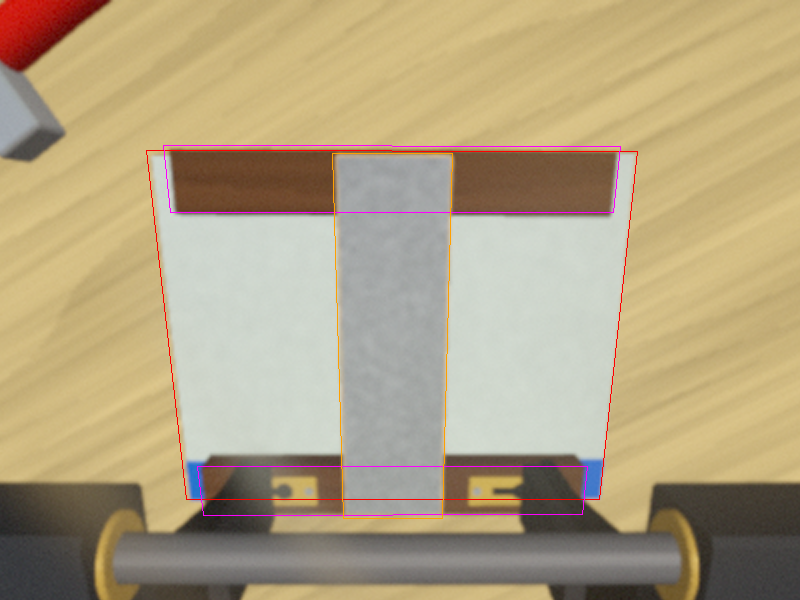

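Request:
move_arm --series '[[[-2.4,-2.8,-0.2,0,0.001,-0.049,-1],[-2.2,-2.9,-0.2,0,0.001,-0.049,-1],[-2.1,-3,-0.2,0,0.001,-0.049,-1],[-1.9,-3.1,-0.2,0,0.001,-0.049,-1],[-1.8,-3.2,-0.2,0,0.001,-0.049,-1]]]'

```text
t: 31.3
position: [516.7, 196.5, 153.8]
eef_rot: [3.11, -0.396, -0.023]
ft_force: [0.6, 0.3, 0.3]
opening: 86.9
```

Request:
move_arm --series '[[[-1.6,-3.3,-0.2,0,0.001,-0.049,-1],[-1.5,-3.4,-0.2,0,0.001,-0.049,-1],[-1.3,-3.4,-0.2,0,0.001,-0.049,-1],[-1.1,-3.2,-0.2,0,0.001,-0.049,-1],[-0.8,-2,-0.2,0,0.001,-0.03,-1]]]'

```text
t: 31.72
position: [472.5, 365.1, 153.3]
eef_rot: [3.131, -0.023, -0.036]
ft_force: [0.0, -0.0, 0.5]
opening: 87.2
```

```bash
python3 - <<'E'
from h import *
for i in range(3): vision.read_camera('wrist')
s=st();im=vision.read_camera('wrist');cv2.imwrite('pics/o1.png',im[:,:,::-1]);ci=vision.camera_info('wrist')
th=np.linspace(0,2*np.pi,40,endpoint=False)
for d in finder.cut_out('weight_mid','wrist'):
    m=d['pixels'].astype(np.uint8)
    def cost(p):
        X=[[p[0]+24*np.cos(a),p[1]+24*np.sin(a),z] for a in th for z in(0,40)]
        r=np.zeros(m.shape,np.uint8);h=cv2.convexHull(proj(X,ci).astype(np.float32))[:,0]
        cv2.fillPoly(r,[np.round(h*256).astype(np.int32)],255,cv2.LINE_AA,8)
        X2=[[p[0]+12*np.cos(a),p[1]+12*np.sin(a),z] for a in th for z in(45,58)]
        h=cv2.convexHull(proj(X2,ci).astype(np.float32))[:,0]
        cv2.fillPoly(r,[np.round(h*256).astype(np.int32)],255,cv2.LINE_AA,8)
        return np.abs(r/255.-m).sum()/m.sum()
    p0=toplane([d['uv']],ci,30)[0]
    r=minimize(cost,p0,method='Nelder-Mead',options=dict(initial_simplex=p0+np.array([[0,0],[8,0],[0,8]])))
    print(round(d['score'],2),np.round(d['uv']),np.round(r.x,1),round(r.fun,3),'r',np.hypot(*r.x))
E
```

```text
t 31.87 pos [472.6 363.5 153.2] yaw(y-axis dir) -90.9 tiltz [-0.023 -0.011 -1.   ] F [ 0.4  0.1 -0.2] open 87.1 q [0.52 0.24 1.66 0.   1.26 2.11]
0.87 [260. 255.] [412.9 414.7] 1.856 r 585.2229345084465
0.69 [630. 113.] [594.1   5.2] 1.0 r 594.170714239994
0.68 [241. 161.] [507.3 433.5] 0.06 r 667.2444953679271
```

View pics/o1.png

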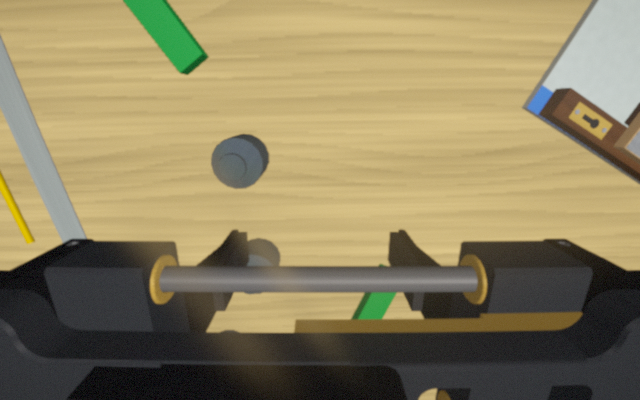

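```bash
python3 - <<'E'
from h import *
plan(507.5,433.5,100,-85,-1)
E
```

```text
cur [473.7 361.6 153.8] yaw -91.1 -> -85.0 dyaw 6.1 rows 3
[[1.12, -2.44, 1.74, 0.003, 0.008, -0.035, -1], [1.19, -2.39, 1.76, 0.003, 0.008, -0.035, -1], [1.26, -2.34, 1.77, 0.003, 0.008, -0.035, -1], [0, 0, 0, 0, 0, 0, -1], [0, 0, 0, 0, 0, 0, -1]]
```

Request:
move_arm --series '[[[1.1,-2.4,1.7,0.003,0.008,-0.035,-1],[1.2,-2.4,1.7,0.003,0.008,-0.035,-1],[1.2,-2.3,1.7,0.003,0.008,-0.035,-1],[0,0,0,0,0,0,-1],[0,0,0,0,0,0,-1]]]'

```text
t: 32.38
position: [512.7, 426.4, 96.8]
eef_rot: [3.134, 0.122, 0.001]
ft_force: [0.9, -0.3, 0.4]
opening: 87.0
```

```bash
python3 - <<'E'
from h import *
for i in range(2): vision.read_camera('wrist')
s=st();im=vision.read_camera('wrist');cv2.imwrite('pics/o2.png',im[:,:,::-1])
plan(507.5,433.5,50,-85,-1,step=20)
E
```

```text
t 32.48 pos [512.2 425.9  97.3] yaw(y-axis dir) -85.58 tiltz [ 0.001 -0.005 -1.   ] F [-0.  -0.9  0.4] open 86.9 q [ 0.58  0.44  1.52 -0.    1.18  2.07]
cur [512.4 426.3  98.3] yaw -85.6 -> -85.0 dyaw 0.6 rows 3
[[-0.15, -0.26, 1.61, 0.001, -0.001, -0.003, -1], [-0.15, -0.26, 1.61, 0.001, -0.001, -0.003, -1], [-0.14, -0.26, 1.61, 0.001, -0.001, -0.003, -1], [0, 0, 0, 0, 0, 0, -1], [0, 0, 0, 0, 0, 0, -1]]
```

View pics/o2.png

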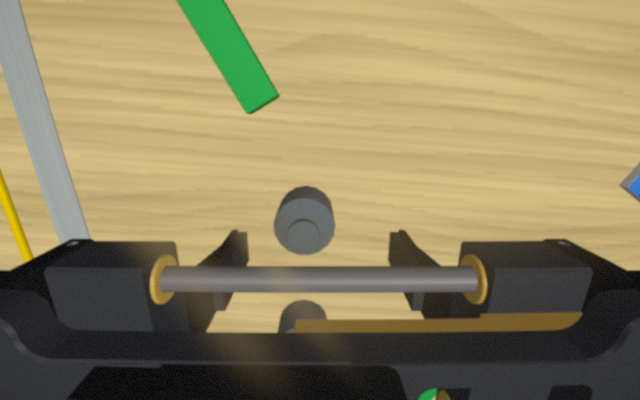

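```bash
python3 - <<'E'
from h import *
ci=vision.camera_info('wrist')
print(toplane([[303.5,236]],ci,58), proj([[507.5,433.5,58],[507.5,433.5,0]],ci))
E
```

```text
[[506.92477262 435.90563093]] [[306.94252353 235.49075024]
 [308.96294378 209.56280295]]
```

Request:
move_arm --series '[[[-0.15,-0.26,1.4,0.001,-0.001,-0.003,-1],[-0.15,-0.26,1.4,0.001,-0.001,-0.003,-1],[-0.15,-0.26,1.4,0.001,-0.001,-0.003,-1],[0,0,0,0,0,0,-1],[0,0,0,0,0,0,-1]]]'

```text
t: 32.95
position: [508.6, 432.3, 55.9]
eef_rot: [-3.137, -0.131, -0.005]
ft_force: [0.1, 0.9, 0.9]
opening: 87.0
```

```bash
python3 - <<'E'
from h import *
vision.read_camera('wrist')
s=st();plan(508,433.5,26,-85,-1,step=15)
E
```

```text
t 33.0 pos [508.  432.   55.4] yaw(y-axis dir) -85.23 tiltz [ 0.002  0.001 -1.   ] F [-0.8 -0.2 -1.7] open 87.0 q [ 0.59  0.49  1.54 -0.    1.11  2.07]
cur [508.  432.   55.4] yaw -85.2 -> -85.0 dyaw 0.2 rows 2
[[0.0, -0.07, 1.47, -0.0, -0.001, -0.002, -1], [0.0, -0.07, 1.47, -0.0, -0.001, -0.002, -1], [0, 0, 0, 0, 0, 0, -1], [0, 0, 0, 0, 0, 0, -1], [0, 0, 0, 0, 0, 0, -1]]
```

Request:
move_arm --series '[[[0,-0.12,1.4,0,-0.001,-0.002,-1],[0,-0.12,1.3,0,-0.001,-0.001,-1],[0,0,0.1,0,0,0,-1],[0,0,0,0,0,0,-1],[0,0,0,0,0,0,0]]]' --newtons 40

```text
t: 33.42
position: [507.8, 435.0, 24.5]
eef_rot: [-3.138, -0.137, 0.0]
ft_force: [-1.5, 0.3, -0.3]
opening: 84.9
```

```bash
python3 - <<'E'
from h import *
s=st()
E
```

```text
t 33.42 pos [507.8 435.   24.5] yaw(y-axis dir) -85.01 tiltz [-0.     0.001 -1.   ] F [-1.5  0.3 -0.3] open 84.9 q [0.59 0.54 1.54 0.   1.06 2.07]
```

Request:
move_arm --series '[[[0,0,0,0,0,0,0.2],[0,0,0,0,0,0,0.2],[0,0,0,0,0,0,0.2],[0,0,0,0,0,0,0.2],[0,0,0,0,0,0,0.2]]]'

```text
t: 33.83
position: [508.7, 435.5, 25.9]
eef_rot: [-3.137, -0.137, -0.003]
ft_force: [-0.1, 0.0, 0.2]
opening: 54.8
```

Request:
move_arm --series '[[[0,0,0,0,0,0,0.2],[0,0,0,0,0,0,0.2],[0,0,0,0,0,0,0.2],[0,0,0,0,0,0,0.2],[0,0,0,0,0,0,0.2]]]'

```text
t: 34.25
position: [508.9, 435.8, 26.3]
eef_rot: [-3.136, -0.137, -0.004]
ft_force: [0.4, 0.0, -0.4]
opening: 46.3
```

```bash
python3 - <<'E'
from h import *
s=st()
E
```

```text
t 34.25 pos [508.9 435.8  26.3] yaw(y-axis dir) -85.01 tiltz [ 0.003  0.003 -1.   ] F [ 0.4  0.  -0.4] open 46.3 q [0.59 0.53 1.54 0.   1.06 2.07]
```

Request:
move_arm --series '[[[0,0,-0.5,0,0,0,0.2],[0,0,-1,0,0,0,0.2],[0,0,-1.5,0,0,0,0.2],[0,0,-1,0,0,0,0.2],[0,0,0,0,0,0,0.2]]]'

```text
t: 34.67
position: [505.5, 433.3, 64.8]
eef_rot: [3.136, 0.136, -0.009]
ft_force: [0.7, 0.7, -4.6]
opening: 46.5
```

```bash
python3 - <<'E'
from h import *
s=st();im=vision.read_camera('wrist');cv2.imwrite('pics/p1.png',im[:,:,::-1])
im=vision.read_camera('scene');cv2.imwrite('pics/p1s.png',cv2.resize(im[80:280,220:540,::-1],(800,500)))
t=ptgt(0,0);plan(500,400,130,None,0.2)
E
```

```text
t 34.67 pos [505.5 433.3  64.8] yaw(y-axis dir) -85.02 tiltz [-0.006 -0.003 -1.   ] F [ 0.7  0.7 -4.6] open 46.5 q [0.59 0.48 1.53 0.   1.13 2.07]
cur [504.8 432.8  63. ] yaw -85.0 -> -85.0 dyaw 0.0 rows 2
[[-0.41, 1.62, -3.34, 0.002, 0.004, -0.0, 0.2], [-0.39, 1.62, -3.34, 0.002, 0.004, -0.0, 0.2], [0, 0, 0, 0, 0, 0, 0.2], [0, 0, 0, 0, 0, 0, 0.2], [0, 0, 0, 0, 0, 0, 0.2]]
```

View pics/p1.png

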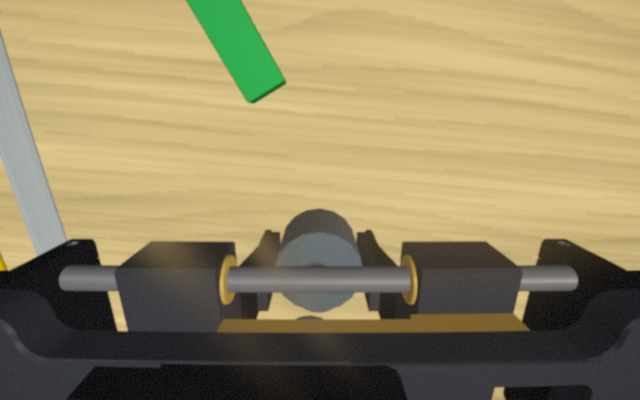

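View pics/p1s.png

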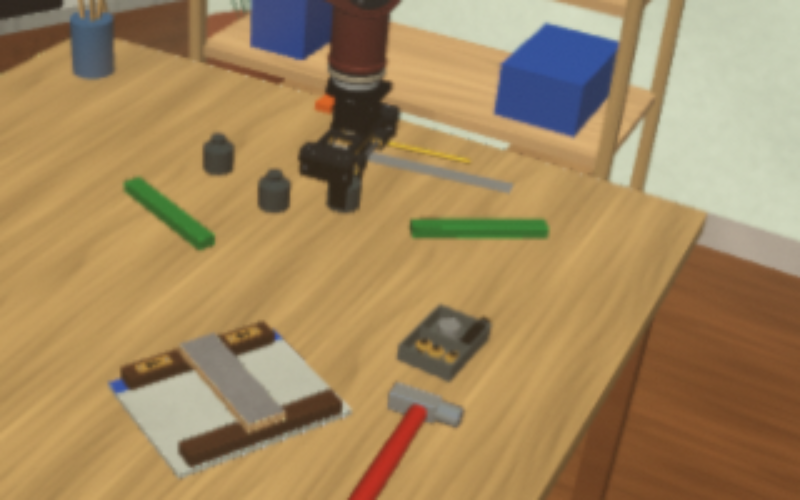

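```bash
python3 - <<'E'
from h import *
ci=vision.camera_info('wrist'); s=ctrl.sense(); p=np.array(s['position']); R=Ro.from_rotvec(s['eef_rot']).as_matrix()
for dx in (-6,-3,0,3,6):
    print(dx, np.round(proj([p+R@[dx+24,0,26.3]],ci),1), np.round(proj([p+R@[dx+24,0,26.3-40]],ci),1))
im=vision.read_camera('wrist')
print(im[195:225,318].sum(1))
t=ptgt(0,0);plan(500,400,110,None,0.2)
E
```

```text
-6 [[317.9 212. ]] [[318.  237.8]]
-3 [[317.9 207.5]] [[318.  232.3]]
0 [[317.9 203. ]] [[318.  226.7]]
3 [[317.9 198.5]] [[318.  221.1]]
6 [[317.9 193.9]] [[318.  215.4]]
[554 544 535 528 523 521 526 520 526 521 532 516 496 408 274 225 218 217
 226 223 221 230 215 217 231 210 226 228 220 216]
cur [504.3 432.5  62.2] yaw -85.0 -> -85.0 dyaw 0.0 rows 2
[[-0.38, 1.61, -2.38, 0.002, 0.004, -0.0, 0.2], [-0.37, 1.6, -2.39, 0.002, 0.004, -0.0, 0.2], [0, 0, 0, 0, 0, 0, 0.2], [0, 0, 0, 0, 0, 0, 0.2], [0, 0, 0, 0, 0, 0, 0.2]]
```

Request:
move_arm --series '[[[0,0.5,-2,0.001,0.003,0,0.2],[0,1.5,-2.5,0.001,0.003,0,0.2],[0.3,3,-1.5,0,0.001,0,0.2],[0.3,3.5,0,0,0,0,0.2],[0.3,3.5,0,0,0,0,0.2]]]'

```text
t: 35.23
position: [519.2, 315.4, 118.6]
eef_rot: [3.134, 0.151, -0.014]
ft_force: [0.0, -1.4, -4.9]
opening: 46.9
```

```bash
python3 - <<'E'
from h import *
st();plan(580.5,11.7,125,-85,0.2,step=35)
E
```

```text
t 35.23 pos [519.2 315.4 118.6] yaw(y-axis dir) -84.48 tiltz [-0.009 -0.004 -1.   ] F [ 0.  -1.4 -4.9] open 46.9 q [ 0.42  0.29  1.67 -0.    1.19  1.89]
cur [519.2 315.4 118.6] yaw -84.5 -> -85.0 dyaw -0.5 rows 9
[[0.35, 3.42, -0.06, 0.0, 0.001, 0.001, 0.2], [0.36, 3.42, -0.06, 0.0, 0.001, 0.001, 0.2], [0.36, 3.42, -0.07, 0.0, 0.001, 0.001, 0.2], [0.36, 3.42, -0.07, 0.0, 0.001, 0.001, 0.2], [0.37, 3.42, -0.07, 0.0, 0.001, 0.001, 0.2]]
[[0.37, 3.42, -0.07, 0.0, 0.001, 0.001, 0.2], [0.37, 3.42, -0.07, 0.0, 0.001, 0.001, 0.2], [0.38, 3.42, -0.07, 0.0, 0.001, 0.001, 0.2], [0.38, 3.42, -0.07, 0.0, 0.001, 0.001, 0.2], [0, 0, 0, 0, 0, 0, 0.2]]
```

Request:
move_arm --series '[[[0.36,3.4,-0.1,0,0.001,0.001,0.2],[0.36,3.4,-0.1,0,0.001,0.001,0.2],[0.36,3.4,-0.1,0,0.001,0.001,0.2],[0.36,3.4,-0.1,0,0.001,0.001,0.2],[0.37,3.4,-0.1,0,0.001,0.001,0.2]]]'

```text
t: 35.65
position: [551.2, 140.3, 121.1]
eef_rot: [3.134, 0.147, -0.012]
ft_force: [0.8, -0.1, -4.8]
opening: 46.4
```

Request:
move_arm --series '[[[0.37,3.4,0,0,0.001,0.001,0.2],[0.37,3,0,0,0.001,0.001,0.2],[0.3,2,0,0,0,0,0.2],[0.3,1,0,0,0,0,0.2],[0,0,0,0,0,0,0.2]]]'

```text
t: 36.07
position: [572.2, 35.9, 118.2]
eef_rot: [3.133, 0.133, -0.016]
ft_force: [-0.2, 0.1, -4.4]
opening: 46.7
```

```bash
python3 - <<'E'
from h import *
for i in range(2): vision.read_camera('wrist')
overlay('wrist','q1',[PB,CB],(240,0))
plan(580.5,11.7,85,-85,0.2,step=20)
E
```

```text
t 36.17 pos [571.4  38.3 118. ] yaw(y-axis dir) -85.06 tiltz [-0.011 -0.005 -1.   ] F [-0.4  0.2 -5.2] open 46.6 q [-0.07  0.22  1.76 -0.01  1.17  1.42]
cur [571.3  39.  118.1] yaw -85.0 -> -85.0 dyaw -0.0 rows 3
[[0.24, 0.93, 1.1, 0.001, 0.004, 0.0, 0.2], [0.23, 0.93, 1.1, 0.001, 0.004, 0.0, 0.2], [0.23, 0.93, 1.1, 0.001, 0.004, 0.0, 0.2], [0, 0, 0, 0, 0, 0, 0.2], [0, 0, 0, 0, 0, 0, 0.2]]
```

View pics/q1.png

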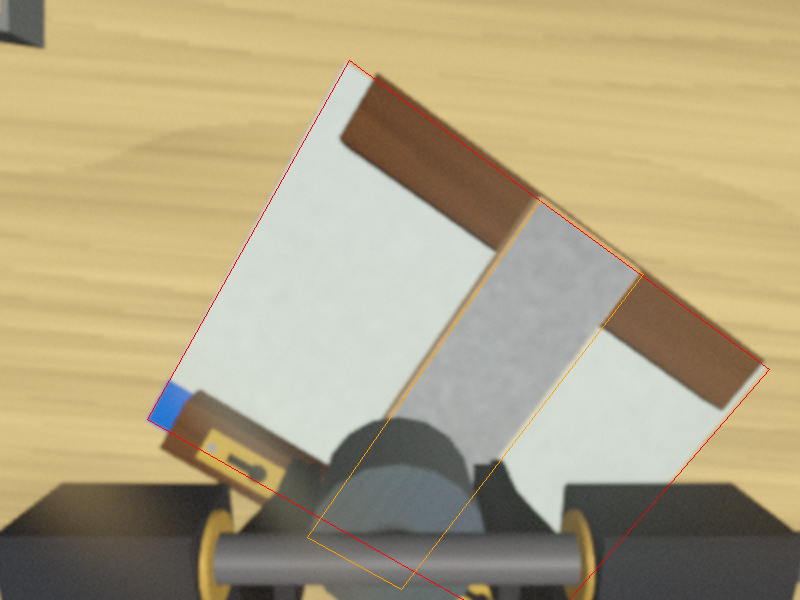

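Request:
move_arm --series '[[[0.24,0.93,1,0.001,0.004,0,0.2],[0.23,0.93,1,0.001,0.004,0,0.2],[0.23,0.7,1,0.001,0.003,0,0.2],[0,0,0,0,0,0,0.2],[0,0,0,0,0,0,0.2]]]'

```text
t: 36.63
position: [580.0, 16.8, 83.6]
eef_rot: [-3.138, -0.148, 0.001]
ft_force: [0.6, -0.5, -5.0]
opening: 46.4
```

```bash
python3 - <<'E'
from h import *
for i in range(1): vision.read_camera('wrist')
plan(580.5,11.7,72,-85,0.2,step=20)
E
```

```text
cur [579.5  16.8  83.4] yaw -84.6 -> -85.0 dyaw -0.4 rows 1
[[0.05, 0.52, 1.13, -0.0, 0.002, 0.007, 0.2], [0, 0, 0, 0, 0, 0, 0.2], [0, 0, 0, 0, 0, 0, 0.2], [0, 0, 0, 0, 0, 0, 0.2], [0, 0, 0, 0, 0, 0, 0.2]]
```

Request:
move_arm --series '[[[0.03,0.35,0.6,0,0.001,0.004,0.2],[0.02,0.15,0.4,0,0.001,0.003,0.2],[0,0,0,0,0,0,0.2],[0,0,0,0,0,0,0.2],[0,0,0,0,0,0,0.2]]]'

```text
t: 37.1
position: [580.7, 12.0, 72.5]
eef_rot: [-3.138, -0.137, -0.001]
ft_force: [-0.1, 0.1, -5.2]
opening: 46.8
```

```bash
python3 - <<'E'
from h import *
vision.read_camera('wrist')
overlay('wrist','q2',[PB,CB],(240,0))
plan(580.5,11.7,66,-85,0.2,step=20)
ci=vision.camera_info('wrist')
th=np.linspace(0,2*np.pi,36)
E
```

```text
t 37.15 pos [580.8  12.   72.6] yaw(y-axis dir) -85.0 tiltz [ 0.001  0.001 -1.   ] F [-0.3 -0.2 -5. ] open 46.6 q [-0.12  0.29  1.77  0.    1.08  1.37]
cur [580.9  12.   72.8] yaw -85.0 -> -85.0 dyaw -0.0 rows 1
[[-0.04, 0.03, 0.68, -0.001, -0.001, 0.0, 0.2], [0, 0, 0, 0, 0, 0, 0.2], [0, 0, 0, 0, 0, 0, 0.2], [0, 0, 0, 0, 0, 0, 0.2], [0, 0, 0, 0, 0, 0, 0.2]]
```

View pics/q2.png

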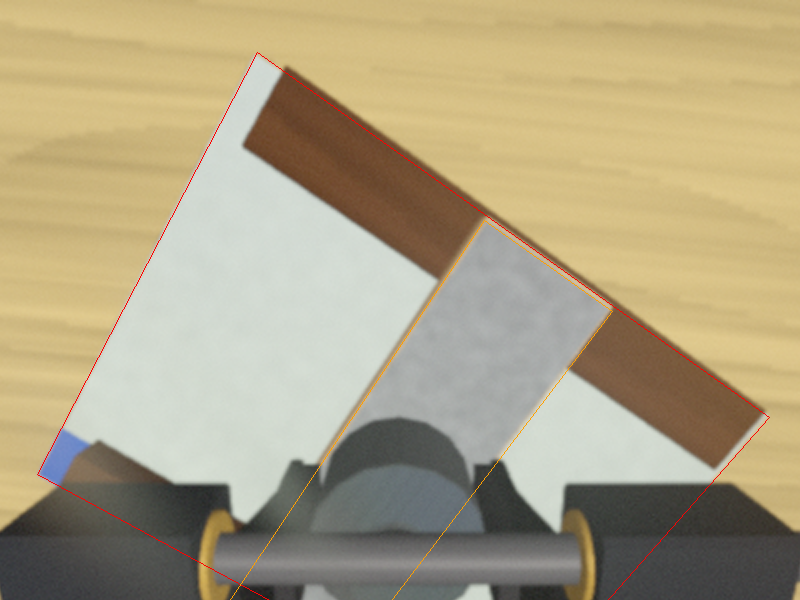

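Request:
move_arm --series '[[[-0.02,0.02,0.3,0,0,0,0.2],[-0.01,0.01,0.2,0,0,0,0.2],[0,0,0.05,0,0,0,0.2],[0,0,0,0,0,0,0.2],[0,0,0,0,0,0,0.2]]]'

```text
t: 37.62
position: [581.2, 11.9, 67.6]
eef_rot: [-3.138, -0.138, -0.004]
ft_force: [0.4, -0.3, -6.6]
opening: 46.7
```

```bash
python3 - <<'E'
from h import *
st()
E
```

```text
t 37.62 pos [581.2  11.9  67.6] yaw(y-axis dir) -84.98 tiltz [ 0.003  0.001 -1.   ] F [ 0.4 -0.3 -6.6] open 46.7 q [-0.12  0.29  1.78  0.    1.07  1.37]
```

Request:
move_arm --series '[[[-0.03,0,0.1,0,0,0,0.2],[0,0,0.08,0,0,0,0.2],[0,0,0.05,0,0,0,0.2],[0,0,0,0,0,0,0.2],[0,0,0,0,0,0,0.2]]]'

```text
t: 38.03
position: [581.0, 11.9, 65.3]
eef_rot: [-3.138, -0.138, -0.005]
ft_force: [-0.3, -0.2, -4.7]
opening: 46.9
```

```bash
python3 - <<'E'
from h import *
st()
E
```

```text
t 38.03 pos [581.   11.9  65.3] yaw(y-axis dir) -84.97 tiltz [ 0.003  0.001 -1.   ] F [-0.3 -0.2 -4.7] open 46.9 q [-0.12  0.3   1.78  0.    1.06  1.37]
```

Request:
move_arm --series '[[[0,0,0.06,0,0,0,0.2],[0,0,0.03,0,0,0,0.2],[0,0,0,0,0,0,0.2],[0,0,0,0,0,0,0.2],[0,0,0,0,0,0,0.2]]]'

```text
t: 38.45
position: [581.3, 11.9, 65.3]
eef_rot: [-3.138, -0.138, -0.006]
ft_force: [-0.6, 0.4, -2.2]
opening: 47.0
```

```bash
python3 - <<'E'
from h import *
st()
E
```

```text
t 38.45 pos [581.3  11.9  65.3] yaw(y-axis dir) -84.97 tiltz [ 0.004  0.001 -1.   ] F [-0.6  0.4 -2.2] open 47.0 q [-0.12  0.3   1.78  0.    1.06  1.37]
```

Request:
move_arm --series '[[[0,0,0.04,0,0,0,0.2],[0,0,0.02,0,0,0,0],[0,0,0,0,0,0,-0.3],[0,0,0,0,0,0,-0.9],[0,0,0,0,0,0,-1]]]'

```text
t: 38.87
position: [583.1, 11.7, 66.6]
eef_rot: [3.138, 0.138, 0.012]
ft_force: [0.4, -0.3, -0.6]
opening: 59.0
```

Request:
move_arm --series '[[[0,0,0,0,0,0,-1],[0,0,0,0,0,0,-1],[0,0,0,0,0,0,-1],[0,0,0,0,0,0,-1],[0,0,-0.5,0,0,0,-1]]]'

```text
t: 39.28
position: [584.2, 11.5, 72.3]
eef_rot: [3.138, 0.138, 0.016]
ft_force: [-0.0, 1.1, -0.3]
opening: 84.8
```

```bash
python3 - <<'E'
from h import *
st()
im=vision.read_camera('wrist');cv2.imwrite('pics/r1.png',im[:,:,::-1])
E
```

```text
t 39.28 pos [584.2  11.5  72.3] yaw(y-axis dir) -84.98 tiltz [ 0.01 -0.   -1.  ] F [-0.   1.1 -0.3] open 84.8 q [-0.12  0.29  1.77  0.    1.07  1.37]
```

View pics/r1.png

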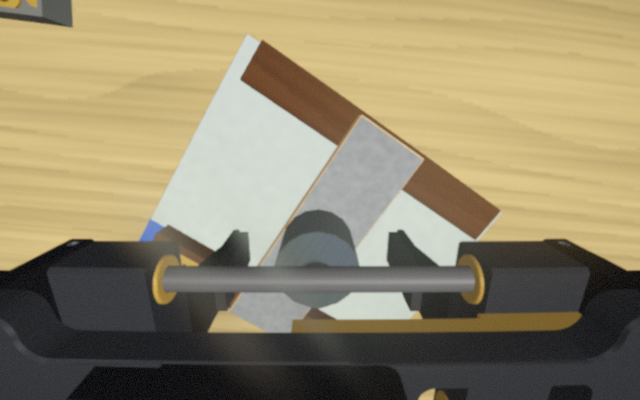

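The weight stands free on the caul, at about (318,258). Next I rise straight up and look from behind.

Request:
move_arm --series '[[[0,0,-2,0,0,0,-1],[0,0,-3,0,0,0,-1],[0,0,-3.5,0,0,0,-1],[0,0,-3.5,0,0,0,-1],[-2,0,-3,0,0,0,-1]]]'

```text
t: 39.75
position: [559.7, 10.1, 221.5]
eef_rot: [-3.137, -0.137, 0.004]
ft_force: [0.2, 0.2, -0.0]
opening: 87.0
```

Request:
move_arm --series '[[[-3,0,-1,0,0,0,-1],[-3,0,0,0,0,0,-1],[-3,0,0,0,0,0,-1],[-1,0,0,0,0,0,-1],[0,0,0,0,0,0,-1]]]'

```text
t: 40.17
position: [460.6, 0.4, 244.6]
eef_rot: [3.136, 0.139, 0.029]
ft_force: [0.5, -0.5, 0.5]
opening: 87.0
```

```bash
python3 - <<'E'
from h import *
for i in range(4): vision.read_camera('wrist')
st();im=vision.read_camera('wrist');ci=vision.camera_info('wrist')
o=cv2.resize(im[:,:,::-1].copy(),(1280,800),interpolation=cv2.INTER_CUBIC)
for c,yaw,d,z0,col in [PB,NB,HB,CB]: boxlines(o,c,yaw,d,z0,ci,2,col)
th=np.linspace(0,2*np.pi,60)
for z,r in((39,24),(79,24),(97,12)):
    cv2.polylines(o,[np.round(proj([[PC[0]+r*np.cos(a),PC[1]+r*np.sin(a),z] for a in th],ci)*2+.5).astype(np.int32)],True,(255,255,0),1)
cv2.imwrite('pics/s1.png',o[:600,240:1040])
im=vision.read_camera('scene');cv2.imwrite('pics/s1s.png',cv2.resize(im[80:320,220:540,::-1],(800,600)))
E
```

```text
t 40.37 pos [462.7   0.5 243.8] yaw(y-axis dir) -84.93 tiltz [ 0.017 -0.002 -1.   ] F [ 1.2 -0.5  0.5] open 87.5 q [-0.17 -0.2   1.94  0.    1.39  1.31]
```

View pics/s1.png

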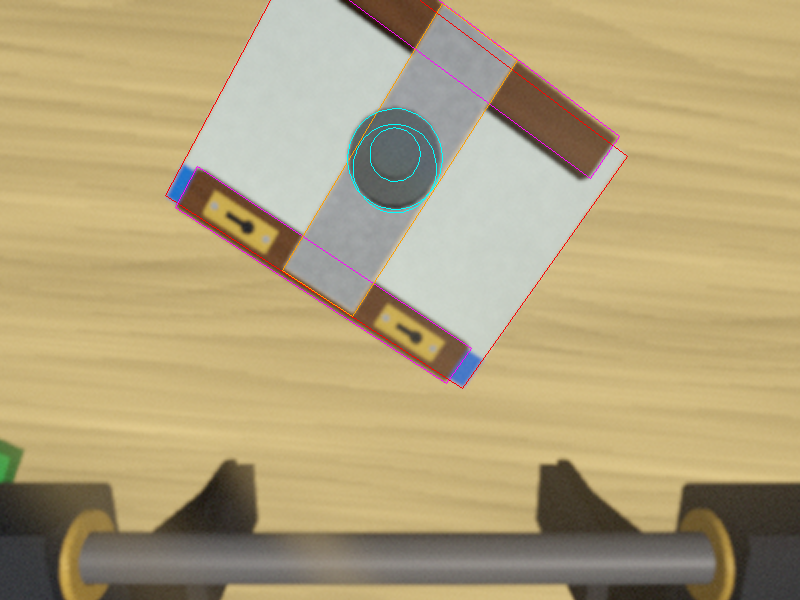

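View pics/s1s.png

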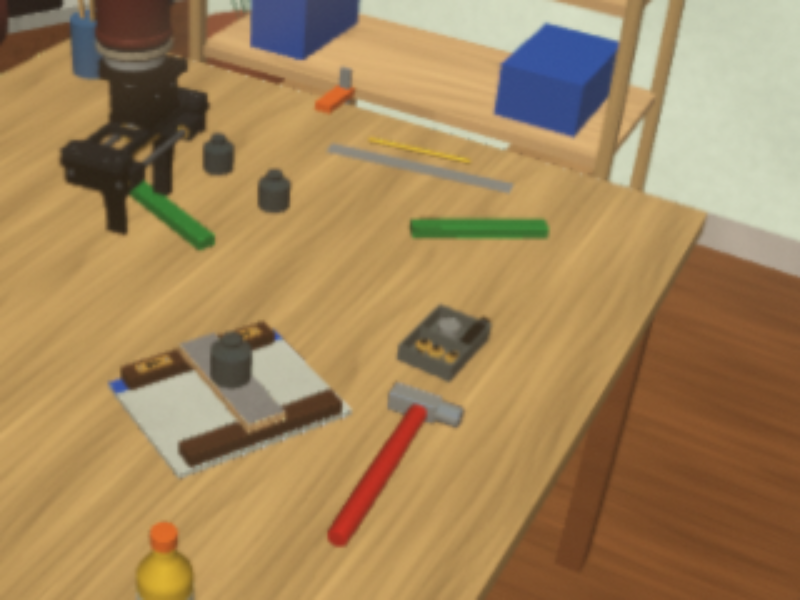

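The top view shows everything on its modelled outline, and the weight is upright and centred on the caul. The arm is clear of all parts.

```bash
python3 - <<'E'
from h import *
st(); print(ctrl.hand_in())
E
```

```text
t 40.47 pos [462.5   0.5 243.4] yaw(y-axis dir) -84.92 tiltz [ 0.016 -0.001 -1.   ] F [-0.4  0.3  0.8] open 86.7 q [-0.17 -0.2   1.94  0.    1.39  1.31]
the job is handed in; nothing more can be done
None
```

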